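# Count six tee coupons onto the cooling tray and lock it

### The job

Make up a batch of exactly six tee-joint coupons on the cooling tray: spread out those already bunched in it and top up from the scrap plate, one standing squarely on each yellow pad, its upright web running along the pad's length, and leave any surplus outside the tray. Only then take the red-gripped square locking bar, turn it to match the square hole in the tray's blue lug and lower it right through, down to the bench. Leave the other tools on the bench where they are.

Things in the scene. Friction and masses are not known exactly. Their poses are not given: they have to be found in the camera images.
- tray: aluminium cooling tray, fixed to the bench, 224 x 272 mm outside (its x by y), 4 mm floor, 4 mm thick walls whose top is 18 mm above the bench; six yellow painted pads on its floor in 2 rows (x) of 3 (y), pitch 105 mm in x and 84 mm in y; a blue lock lug (60 x 60 x 45 mm high) on its -x side; origin: centre of its underside, on the bench
- pad1 (a point): centre of a yellow painted pad, 92 mm along the tray's x by 64 mm along its y, on the tray floor 4 mm above the bench; in the tray at x = -52.5, y = -84 mm; axes parallel to the tray's
- pad2 (a point): centre of a yellow painted pad, 92 mm along the tray's x by 64 mm along its y, on the tray floor 4 mm above the bench; in the tray at x = -52.5, y = 0 mm; axes parallel to the tray's
- pad3 (a point): centre of a yellow painted pad, 92 mm along the tray's x by 64 mm along its y, on the tray floor 4 mm above the bench; in the tray at x = -52.5, y = 84 mm; axes parallel to the tray's
- pad4 (a point): centre of a yellow painted pad, 92 mm along the tray's x by 64 mm along its y, on the tray floor 4 mm above the bench; in the tray at x = 52.5, y = -84 mm; axes parallel to the tray's
- pad5 (a point): centre of a yellow painted pad, 92 mm along the tray's x by 64 mm along its y, on the tray floor 4 mm above the bench; in the tray at x = 52.5, y = 0 mm; axes parallel to the tray's
- pad6 (a point): centre of a yellow painted pad, 92 mm along the tray's x by 64 mm along its y, on the tray floor 4 mm above the bench; in the tray at x = 52.5, y = 84 mm; axes parallel to the tray's
- coupon1: welded steel tee-joint practice coupon, about 0.42 kg: flat base 80 x 56 mm (its x by y) and 6 mm thick, with an upright web 8 mm thick, 80 mm long along its x, standing along the middle to 50 mm above the underside; to be gripped across the web from above; origin: centre of its underside, z up; starts bunched in the tray, crossways to the pads; may be absent
- coupon2: welded steel tee-joint practice coupon, about 0.42 kg: flat base 80 x 56 mm (its x by y) and 6 mm thick, with an upright web 8 mm thick, 80 mm long along its x, standing along the middle to 50 mm above the underside; to be gripped across the web from above; origin: centre of its underside, z up; starts bunched in the tray, crossways to the pads; may be absent
- coupon3: welded steel tee-joint practice coupon, about 0.42 kg: flat base 80 x 56 mm (its x by y) and 6 mm thick, with an upright web 8 mm thick, 80 mm long along its x, standing along the middle to 50 mm above the underside; to be gripped across the web from above; origin: centre of its underside, z up; starts bunched in the tray, crossways to the pads; may be absent
- coupon4: welded steel tee-joint practice coupon, about 0.42 kg: flat base 80 x 56 mm (its x by y) and 6 mm thick, with an upright web 8 mm thick, 80 mm long along its x, standing along the middle to 50 mm above the underside; to be gripped across the web from above; origin: centre of its underside, z up; starts bunched in the tray, crossways to the pads; may be absent
- coupon5: welded steel tee-joint practice coupon, about 0.42 kg: flat base 80 x 56 mm (its x by y) and 6 mm thick, with an upright web 8 mm thick, 80 mm long along its x, standing along the middle to 50 mm above the underside; to be gripped across the web from above; origin: centre of its underside, z up; starts on the scrap plate; may be absent
- coupon6: welded steel tee-joint practice coupon, about 0.42 kg: flat base 80 x 56 mm (its x by y) and 6 mm thick, with an upright web 8 mm thick, 80 mm long along its x, standing along the middle to 50 mm above the underside; to be gripped across the web from above; origin: centre of its underside, z up; starts on the scrap plate; may be absent
- coupon7: welded steel tee-joint practice coupon, about 0.42 kg: flat base 80 x 56 mm (its x by y) and 6 mm thick, with an upright web 8 mm thick, 80 mm long along its x, standing along the middle to 50 mm above the underside; to be gripped across the web from above; origin: centre of its underside, z up; starts on the scrap plate; may be absent
- coupon8: welded steel tee-joint practice coupon, about 0.42 kg: flat base 80 x 56 mm (its x by y) and 6 mm thick, with an upright web 8 mm thick, 80 mm long along its x, standing along the middle to 50 mm above the underside; to be gripped across the web from above; origin: centre of its underside, z up; starts on the scrap plate; may be absent
- coupon9: welded steel tee-joint practice coupon, about 0.42 kg: flat base 80 x 56 mm (its x by y) and 6 mm thick, with an upright web 8 mm thick, 80 mm long along its x, standing along the middle to 50 mm above the underside; to be gripped across the web from above; origin: centre of its underside, z up; starts on the scrap plate; may be absent
- scrap_plate: rusty brown steel plate, fixed, 230 x 250 x 6 mm, carrying the stock of coupons; origin: centre of its underside, on the bench
- lock_bar: locking bar, 0.3 kg: shaft 20 mm square, 85 mm long (lowest 8 mm narrowed to 14 mm), and above it, from 85 to 115 mm over the lower end, a red cross-grip 60 mm along its x, 20 mm thick along y; shaft faces parallel to its x and y; origin: centre of the lower end, z up; starts upright, at any yaw, loose in a fixed black block 55 x 55 x 40 mm high with a 31 mm square pocket, floor 4 mm above the bench
- lock_hole (a point): centre of the mouth of the square hole in the tray's blue lock lug, 45 mm above the bench; the hole is 23 mm square with a 3 mm chamfer, its sides parallel to the tray's x and y, and goes right through to the bench, where the bar's lower end comes to rest; the bar fits in any of four quarter turns; this point's axes are the tray's
- chipping_hammer: bystander: orange-handled chipping hammer lying at the right of the bench, 260 mm; origin mid underside
- wire_brush: bystander: wire brush lying at the left of the bench, 240 mm; origin mid underside
- spray_can: bystander: green spray can, 64 mm across and 110 mm tall; origin centre of its underside
- magnet: bystander: flat red welding magnet 70 x 50 x 22 mm, lying between the tray and the plate; origin centre of its underside
- c_clamp: bystander: grey G-clamp lying at the right, about 160 x 120 x 20 mm; origin mid underside
Mind the look-alikes: they are no part of the job. Leave any purple or turquoise look-alike of the lock_bar alone. Leave any pink look-alike of the coupon7 alone.

How it is judged:
By the outcome, as a careful person would: the job done as asked, in the order asked, and still so for the second after the job is handed in, with the robot touching nothing.
Of coupon1, coupon2, coupon3, coupon4 only 2 to 4 are there at a start; the rules pass over those that are not, and their reading is None.
Of coupon5, coupon6, coupon7, coupon8, coupon9 only 4 to 5 are there at a start; the rules pass over those that are not, and their reading is None.
At some moment in a run one of coupon1, coupon2, coupon3, coupon4, coupon5, coupon6, coupon7, coupon8, coupon9 may be knocked a few centimetres aside while the robot is not near it.
It also fails if it takes over 210 s, if anything falls off the work surface, if the arm or the gripper's body presses on something with over 40 N, if the wrist force passes 120 N, or if a joint passes its speed limit or range.

### The arm

A 6-joint arm with a two-finger parallel gripper is mounted at the origin on the work surface. World frame = base frame: x ahead of the robot, y to its left, z up, the work surface at z = 0. Lengths are in m, angles in degrees, forces in N, time in s.
With the tool pointing down it reaches from about 0.4 to 0.825 m from the base axis. Payload 7 kg.
Tool frame: the origin (TCP) lies at the very end of the fingers, on their centre line; the grasp point (between the pads) lies 19 mm behind it; z points along the fingers, y is the direction in which the jaws open and shut (so a half turn about z gives the same grasp; the last joint's range is limited). The gripper opens to 88 mm and grips with 3 to 60 N. Pads are 19 mm wide; open, the fingers measure 130 mm over their backs; the gripper's body (78 mm by 193 mm) begins 47 mm behind the grasp point.
Start: joints at [-55.628, 20.546, 0.682, 0, -70.136, -16.507], TCP at [0.207, -0.642, 0.227] pointing down, gripper open.
Joint ranges: [-176.03, 176.03], [-82.01, 121.73], [-58.28, 71.71], [-173.87, 95.51], [-174.79, -0.11], [-173.66, 173.66]. Speed limits (degrees/s): [136.94, 136.94, 172.46, 180, 180, 180].

### API

Orientations are given as [roll, pitch, yaw] about the fixed x, y, z axes, in that order (R = Rz(yaw) Ry(pitch) Rx(roll)).
In Python, from plant import ctrl, snapshot, workorder gives the robot as it stands. The module is installed in compiled form; this text tells all that it offers.
- The arm moves only by the shell command python3 -m creep 'ROWS'. ROWS is JSON, a list of rows, each a list of 5 numbers: the shift along the tool's x, y, z scaled (see below), then the turn about the tool's z scaled (see below), then the finger opening in mm, from 0 to 87.6. A call has exactly 8 rows; each row is the pose to reach, as a shift and turn from the pose commanded when the call began, along the tool's axes at that moment, turning the shorter way round; what a row does not reach only later rows make up. The controller multiplies each number of a shift by 0.1 m and each number of a turn by 180 degrees. A row lasts 1/12 s, in which the tool goes at most 41.7 mm and 7.16 degrees, less where a joint would pass 70% of its speed; a pose out of reach is approached as far as the arm can. A call with a number of a shift or a turn outside -1 to 1 is refused whole. A call with a gripper value outside its range is refused whole. The fingers move at their own pace and stop on an object; the grip force is fixed at half the most. Time passes only in rows, so rows that repeat a pose let the fingers close, or fill a call up. It gives the time, the measured TCP pose, the force and the opening at its end, in the units of the state.
- ctrl.get_obs(): the state, without advancing time (a new reading comes with each control period).
- snapshot(name): name is "scene" or "top" or "wrist"; returns a dict with "img" (384x512x3 uint8, blue, green, red), "camera_matrix" (3x3 intrinsics, pixels), "xyz" and "rotation" of the camera in the world. Camera axes: x right, y up, looking along -z (the intrinsics and any distortion apply to the point x, -y, -z); pixel columns grow to the right and rows downward; lengths in m; the calibration is good to about 2 mm. A picture is of the moment at which its call begins. There is no depth.
- workorder.close_job(): hands the job in, once; it reports no verdict.
The state is a dict: "clock": time; "joint_pos": joint angles; "qvel": joint speeds; "tau": joint torques, N m; "tool_pos": TCP position; "orientation": TCP orientation; "force": force on the tool from outside, world axes, zero at the start; "moment": the same for the moment, N m; "opening": finger opening in m.
Only numpy, scipy, OpenCV 4.12 (cv2) and the standard library are available. Lean on these libraries where they do the work, as an engineer would, in place of code of your own. Each camera call takes 0.05 s, during which the arm holds its last target.

## Working session

There is one attempt and no reset: what is moved stays moved. The work goes in short steps, Python scripts to look and compute and a shell command to move; the robot and the scene stay as the last step left them, time stands still between calls to the robot, and variables do not carry over. Pictures are saved under pics/ and viewed, and the job is handed in when it is done.

```bash
mkdir -p pics; cat > h.py <<'E'
from plant import ctrl, snapshot, workorder
import numpy as np, cv2, pickle
E
python3 - <<'E'
from h import *
o=ctrl.get_obs(); print({k:np.round(v,3).tolist() for k,v in o.items()})
for n in ["scene","top","wrist"]:
    s=snapshot(n); cv2.imwrite(f"pics/{n}0.png",s["img"]); pickle.dump(s,open(f"{n}0.pkl","wb"))
    print(n,np.round(s["camera_matrix"],2).tolist(),np.round(s["xyz"],4),np.round(s["rotation"],4).tolist(),[k for k in s])
E
```

```text
{'clock': 0.0, 'joint_pos': [-55.627, 20.593, 0.632, -0.02, -70.136, -16.506], 'qvel': [-0.018, -0.116, -0.017, -0.141, 0.12, 0.059], 'tau': [0.001, -58.272, 29.306, 6.997, 0.007, -0.0], 'tool_pos': [0.207, -0.642, 0.226], 'orientation': [179.902, -0.01, -162.14], 'force': [-0.326, 0.269, 0.795], 'moment': [-0.008, -0.01, 0.04], 'opening': 0.088}
scene [[350.73, 0.0, 254.01], [0.0, 350.73, 193.99], [0.0, 0.0, 1.0]] [1.2614 0.1464 0.7924] [43.4875, 0.1048, 101.9754] ['img', 'camera_matrix', 'xyz', 'rotation']
top [[442.11, 0.0, 259.28], [0.0, 442.11, 196.41], [0.0, 0.0, 1.0]] [ 0.3637 -0.0089  1.5185] [8.3322, 0.6088, -90.394] ['img', 'camera_matrix', 'xyz', 'rotation']
wrist [[322.64, 0.0, 257.31], [0.0, 322.64, 191.47], [0.0, 0.0, 1.0]] [ 0.1371 -0.6643  0.3844] [-15.8674, -0.0382, 107.7949] ['img', 'camera_matrix', 'xyz', 'rotation']
```

View pics/scene0.png

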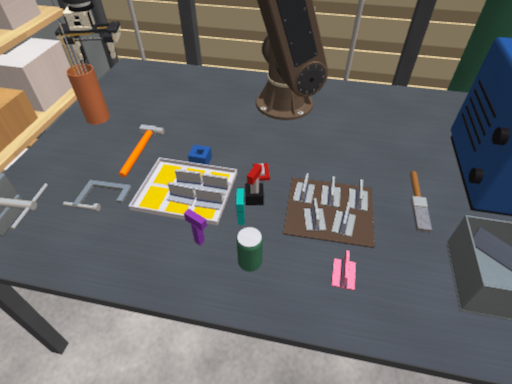

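View pics/top0.png

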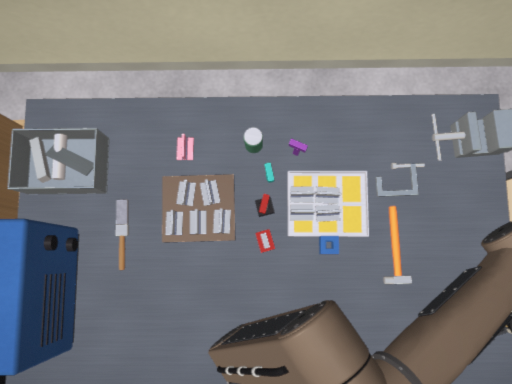

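View pics/wrist0.png

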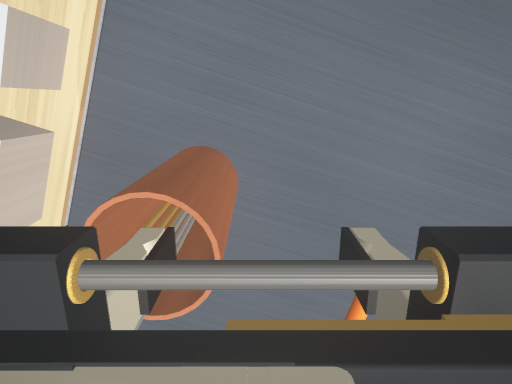

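```bash
cat >> h.py <<'E'
from scipy.spatial.transform import Rotation as R
def cam(s):
    return np.array(s["camera_matrix"]),np.array(s["xyz"]),R.from_euler('xyz',s["rotation"],degrees=True).as_matrix()
def unproj(s,px,z):
    K,c,Rm=cam(s); px=np.atleast_2d(px).astype(float)
    d=np.c_[px,np.ones(len(px))]@np.linalg.inv(K).T
    d=(d*[1,-1,-1])@Rm.T
    return c+d*((z-c[2])/d[:,2])[:,None]
def proj(s,P):
    K,c,Rm=cam(s); q=((np.atleast_2d(P)-c)@Rm)*[1,-1,-1]
    q=q@K.T; return q[:,:2]/q[:,2:]
def snap(n,tag):
    s=snapshot(n); cv2.imwrite(f"pics/{n}{tag}.png",s["img"]); pickle.dump(s,open(f"{n}{tag}.pkl","wb")); return s
def load(k): return pickle.load(open(k+".pkl","rb"))
E
python3 - <<'E'
from h import *
s=load("top0"); im=s["img"]
cv2.imwrite("pics/t_a.png",cv2.resize(im[120:260,150:410],None,fx=3,fy=3,interpolation=cv2.INTER_CUBIC))
s=load("scene0");im=s["img"]
cv2.imwrite("pics/s_a.png",cv2.resize(im[130:300,120:385],None,fx=3,fy=3,interpolation=cv2.INTER_CUBIC))
s=load("top0")
for p in [(328,204),(198,208),(264,204),(329,240),(185,149)]: print(p,unproj(s,p,0.02).round(3))
E
```

```text
(328, 204) [[ 0.555 -0.229  0.02 ]]
(198, 208) [[0.545 0.215 0.02 ]]
(264, 204) [[ 0.557 -0.01   0.02 ]]
(329, 240) [[ 0.433 -0.229  0.02 ]]
(185, 149) [[0.753 0.263 0.02 ]]
```

View pics/t_a.png

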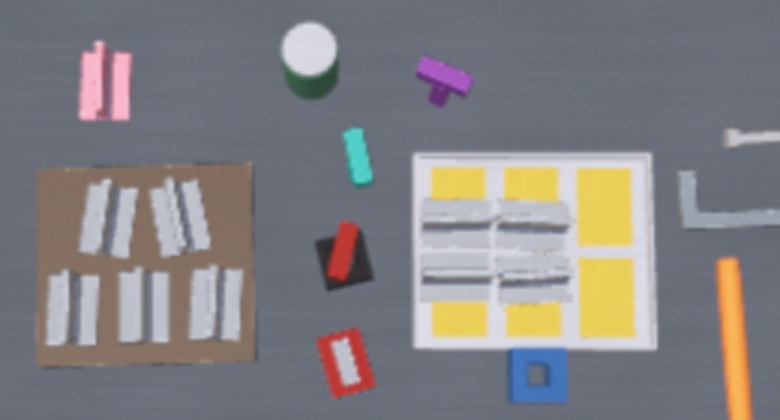

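View pics/s_a.png

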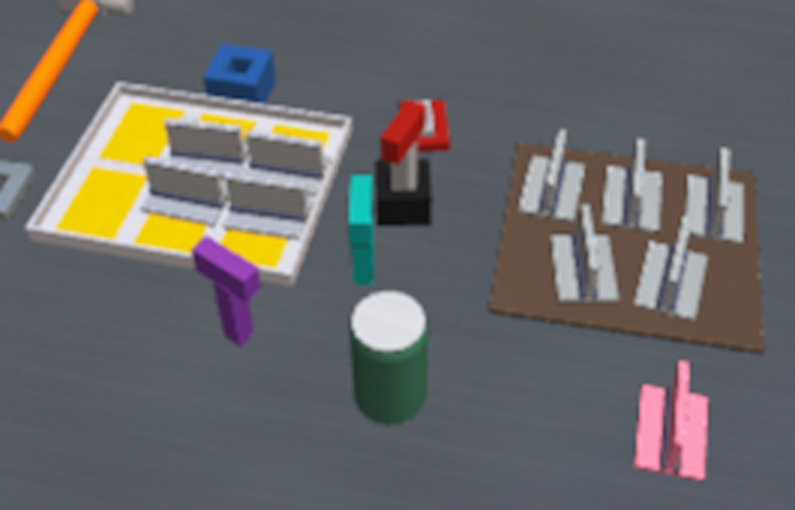

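Two views show four grey coupons bunched in the tray (scene px around 175–230, 180–195) and five on the brown plate (300–360, 190–225). The pink tee at (345,272) is a look-alike. For the bar, the candidates are the red-gripped one in the black block at scene (257,185), turquoise at (240,205), purple at (197,225), and the red magnet at (262,172). The description picks the one in the black block. First I'll lift and move toward the tray for a close look.

```bash
python3 -m creep '[[0,0,-0.2,0,87.6],[0,0,-0.4,0,87.6],[-0.1,0.05,-0.5,0.02,87.6],[-0.3,0.2,-0.6,0.04,87.6],[-0.5,0.35,-0.7,0.06,87.6],[-0.7,0.5,-0.7,0.08,87.6],[-0.85,0.6,-0.7,0.1,87.6],[-1,0.75,-0.7,0.1,87.6]]'
```

```text
clock: 0.82
tool_pos: [0.2799, -0.5397, 0.2964]
orientation: [180.0, 0.0, 179.6]
force: [1.3, 0.0, 0.8]
opening: 0.0873
```

```bash
python3 -m creep '[[-0.1,0.12,0,0,87.6],[-0.2,0.25,0,0,87.6],[-0.3,0.37,0,0,87.6],[-0.4,0.5,0,0,87.6],[-0.5,0.62,0,0,87.6],[-0.6,0.75,0,0,87.6],[-0.7,0.87,0,0,87.6],[-0.75,1,0,0,87.6]]'
python3 -m creep '[[-0.1,0.12,0,0,87.6],[-0.2,0.25,0,0,87.6],[-0.3,0.37,0,0,87.6],[-0.4,0.5,0,0,87.6],[-0.5,0.62,0,0,87.6],[-0.6,0.75,0,0,87.6],[-0.7,0.87,0,0,87.6],[-0.75,1,0,0,87.6]]'
python3 -m creep '[[-0.1,0.12,0,0,87.6],[-0.2,0.25,0,0,87.6],[-0.3,0.37,0,0,87.6],[-0.4,0.5,0,0,87.6],[-0.5,0.62,0,0,87.6],[-0.6,0.75,0,0,87.6],[-0.7,0.87,0,0,87.6],[-0.7,1,0,0,87.6]]'
python3 - <<'E'
from h import *
snap("wrist","1"); snap("top","1"); print(ctrl.get_obs()["joint_pos"],ctrl.get_obs()["tool_pos"])
E
```

```text
clock: 1.48
tool_pos: [0.3552, -0.4398, 0.2961]
orientation: [180.0, -0.0, 179.9]
force: [-0.0, 0.1, 0.2]
opening: 0.0877
clock: 2.15
tool_pos: [0.4304, -0.34, 0.2962]
orientation: [180.0, -0.0, 179.9]
force: [0.7, 0.0, -0.4]
opening: 0.0876
clock: 2.82
tool_pos: [0.501, -0.2401, 0.2958]
orientation: [180.0, -0.0, 179.9]
force: [-0.6, -0.3, 0.3]
opening: 0.0877
[-5.36672430e+00  6.95980838e+00 -8.24095315e+00 -2.66050024e-02
 -7.48314200e+01 -8.46802883e+01] [ 0.49983922 -0.23943012  0.29628335]
```

View pics/wrist1.png

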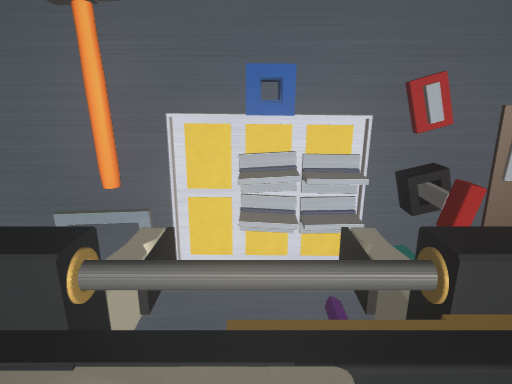

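```bash
python3 - <<'E'
from h import *
s=load("wrist1"); im=s["img"]; hsv=cv2.cvtColor(im,cv2.COLOR_BGR2HSV)
m=cv2.inRange(hsv,(18,120,120),(35,255,255))
cs,_=cv2.findContours(m,cv2.RETR_EXTERNAL,cv2.CHAIN_APPROX_NONE)
for c in cs:
    if cv2.contourArea(c)<200: continue
    r=cv2.minAreaRect(c.astype(np.float32)); x,y,w,h=cv2.boundingRect(c)
    P=unproj(s,c[:,0,:].astype(float),0.004)[:,:2].astype(np.float32)
    rr=cv2.minAreaRect(P); print((x,y,w,h),np.round(rr[0],4),np.round(rr[1],4),round(rr[2],2))
m=cv2.inRange(hsv,(100,150,60),(125,255,255))
cs,_=cv2.findContours(m,cv2.RETR_CCOMP,cv2.CHAIN_APPROX_NONE)
for c in cs:
    if cv2.contourArea(c)<100: continue
    P=unproj(s,c[:,0,:].astype(float),0.045)[:,:2].astype(np.float32)
    rr=cv2.minAreaRect(P); print("blue",cv2.boundingRect(c),np.round(rr[0],4),np.round(rr[1],4),round(rr[2],2))
cv2.imwrite("pics/w1c.png",cv2.resize(im[60:270,150:380],None,fx=3,fy=2.8,interpolation=cv2.INTER_CUBIC))
E
```

```text
(67, 248, 31, 56) [ 0.693  -0.5176] [0.043  0.1028] 76.03
(301, 233, 40, 23) [ 0.6391 -0.1446] [0.0594 0.0365] 89.84
(246, 231, 42, 24) [ 0.6364 -0.2266] [0.0623 0.0381] 89.84
(188, 197, 44, 58) [ 0.6094 -0.3108] [0.0631 0.0919] 89.32
(306, 125, 47, 29) [ 0.4804 -0.1408] [0.0632 0.0386] 89.82
(246, 124, 46, 30) [ 0.4795 -0.2246] [0.0624 0.04  ] 89.82
(184, 124, 47, 65) [ 0.5045 -0.3095] [0.0631 0.0912] 89.18
blue (246, 64, 50, 34) [ 0.4055 -0.224 ] [0.0588 0.0376] 89.81
```

View pics/w1c.png

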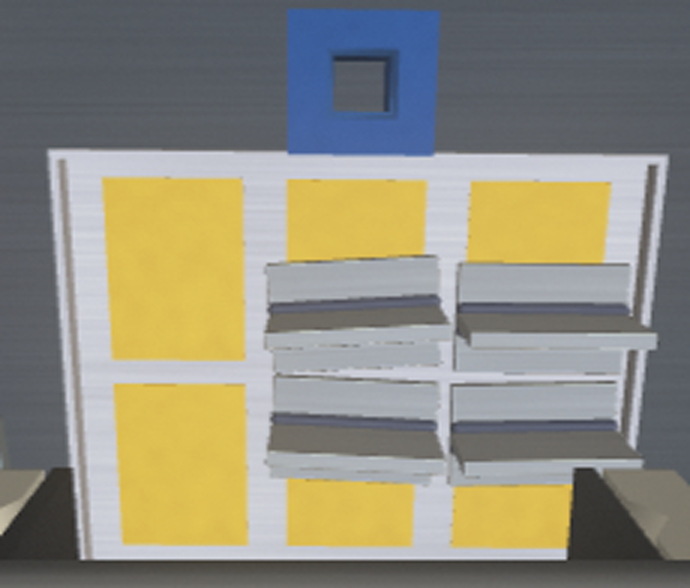

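```bash
cat > tray.py <<'E'
from h import *
from scipy.optimize import least_squares
def fit_tray(s,box=(0.56,-0.226)):
    im=s["img"]; hsv=cv2.cvtColor(im,cv2.COLOR_BGR2HSV)
    m=cv2.inRange(hsv,(18,120,120),(35,255,255))
    cs,_=cv2.findContours(m,cv2.RETR_EXTERNAL,cv2.CHAIN_APPROX_NONE)
    P=np.vstack([c[:,0,:] for c in cs if cv2.contourArea(c)>200]).astype(float)
    P=unproj(s,P,0.004)[:,:2]
    def res(q,full=False):
        a=q[2]; d=P-q[:2]; u=d@[np.cos(a),np.sin(a)]; v=d@[-np.sin(a),np.cos(a)]
        du=np.abs(np.abs(u)-52.5e-3)-46e-3+0.0004   # + if outside
        vv=v-np.clip(np.round(v/0.084),-1,1)*0.084; dv=np.abs(vv)-32e-3+0.0004
        D=np.where(np.abs(du)<np.abs(dv),du,dv)
        return D
    # robust soft_l1 to pass over edges made by occluding coupons
    f=least_squares(res,[box[0],box[1],0],loss='cauchy',f_scale=0.0007)
    return f.x,np.mean(np.abs(res(f.x))<0.0015)
E
python3 - <<'E'
from tray import *
for n in ["wrist1","top1"]:
    q,fr=fit_tray(load(n)); print(n,q[:2].round(4),np.degrees(q[2]).round(2),fr)
E
```

```text
wrist1 [ 0.5579 -0.2259] -0.7 0.6812785388127854Traceback (most recent call last):
  File "<stdin>", line 3, in <module>
  File "tray.py", line 7, in fit_tray
    P=np.vstack([c[:,0,:] for c in cs if cv2.contourArea(c)>200]).astype(float)
      ~~~~~~~~~^^^^^^^^^^^^^^^^^^^^^^^^^^^^^^^^^^^^^^^^^^^^^^^^^^
    return _nx.concatenate(arrs, 0, dtype=dtype, casting=casting)
           ~~~~~~~~~~~~~~~^^^^^^^^^^^^^^^^^^^^^^^^^^^^^^^^^^^^^^^
ValueError: need at least one array to concatenate
```

```bash
python3 - <<'E'
from tray import *
q,fr=fit_tray(load("top0")); print(q[:2].round(4),np.degrees(q[2]).round(2),fr)
# webs in wrist1: top-edge corners clicked from crop (x/3+150, y/2.8+60)
s=load("wrist1")
def cc(x,y): return (x/3+150,y/2.8+60)
# each: near-edge (image lower side of top face? ) list of crop px corners of the web top face
for n,pts in {"D(-x,-y)":[(266,348),(449,340),(266,330),(449,322)],"C(-x,+y)":[(472,348),(656,348)],"B":[(270,474),(443,473)],"A":[(464,471),(641,465)]}.items():
    print(n,unproj(s,[cc(*p) for p in pts],0.054).round(4)[:,:2].tolist())
E
```

```text
[ 0.563 -0.224] -0.8 0.379746835443038
D(-x,-y) [[0.5317, -0.2639], [0.5282, -0.1858], [0.5232, -0.2638], [0.5197, -0.1861]]
C(-x,+y) [[0.532, -0.1759], [0.5322, -0.0972]]
B [[0.5938, -0.2633], [0.5935, -0.1864]]
A [[0.5925, -0.1771], [0.5896, -0.0987]]
```

```bash
python3 -m creep '[[-0.1,0.02,-0,-0.04,60],[-0.25,0.04,0.1,-0.08,50],[-0.4,0.06,0.25,-0.12,40],[-0.55,0.08,0.4,-0.16,40],[-0.7,0.1,0.6,-0.2,40],[-0.8,0.12,0.8,-0.24,40],[-0.88,0.14,0.9,-0.28,40],[-0.9,0.15,1,-0.31,40]]'
cat > plan.py <<'E'
# usage: plan.py x y z yaw : shift in tool units (0.1 m) and turn (180 deg) from the present pose
import sys
from h import *
x,y,z,yaw=map(float,sys.argv[1:5])
o=ctrl.get_obs(); p=np.array(o["tool_pos"]); r=R.from_euler('xyz',o["orientation"],degrees=True)
d=r.inv().apply(np.array([x,y,z])-p)*10
dy=(yaw-o["orientation"][2]+180)%360-180
print("now",p.round(4),np.round(o["orientation"],2),"j6",round(o["joint_pos"][5],1),"-> shift",d.round(3),"turn",round(-dy/180,4))
E
python3 plan.py 0.5897 -0.225 0.12 -90
```

```text
clock: 3.58
tool_pos: [0.59, -0.2262, 0.1949]
orientation: [179.9, -0.1, -124.0]
force: [0.5, 0.1, 0.0]
opening: 0.0423
now [ 0.59   -0.2262  0.1949] [ 1.7991e+02 -5.0000e-02 -1.2396e+02] j6 -30.7 -> shift [-0.009  0.009  0.749] turn -0.1887
```

```bash
python3 -m creep '[[0,0,0.1,-0.04,40],[0,0.01,0.2,-0.08,40],[0,0.01,0.3,-0.12,40],[0,0.01,0.4,-0.16,40],[0,0.01,0.5,-0.19,40],[0,0.01,0.5,-0.19,40],[0,0.01,0.5,-0.19,40],[0,0.01,0.5,-0.19,40]]'
python3 - <<'E'
from h import *
s=snap("wrist","2"); o=ctrl.get_obs(); p=o["tool_pos"]; print(p,o["orientation"],proj(s,[p,[p[0],p[1],0.054]]))
E
```

```text
clock: 4.25
tool_pos: [0.5892, -0.2259, 0.1472]
orientation: [-180.0, -0.0, -90.3]
force: [0.2, -0.3, 0.6]
opening: 0.0404
[ 0.5893816  -0.22585642  0.14741469] [-1.79942301e+02 -1.71664508e-02 -9.02963616e+01] [[257.84466629 242.31562741]
 [257.70241404 193.55761542]]
```

View pics/wrist2.png

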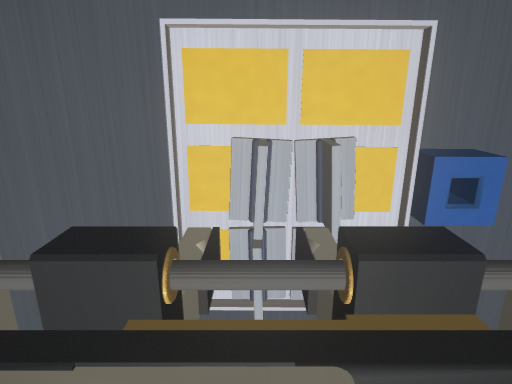

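```bash
python3 - <<'E'
from tray import *
q,fr=fit_tray(load("wrist2")); print(q[:2].round(4),np.degrees(q[2]).round(2),fr)
s=load("wrist2"); im=s["img"]
cv2.imwrite("pics/w2c.png",cv2.resize(im[120:320,210:370],None,fx=4,fy=3,interpolation=cv2.INTER_CUBIC))
E
python3 plan.py 0.588 -0.225 0.018 -90
```

```text
[ 0.5576 -0.2255] -0.76 0.8421494542401343
now [ 0.5894 -0.2259  0.1474] [-1.7994e+02 -2.0000e-02 -9.0300e+01] j6 3.0 -> shift [-0.009  0.015  1.294] turn -0.0016
```

View pics/w2c.png

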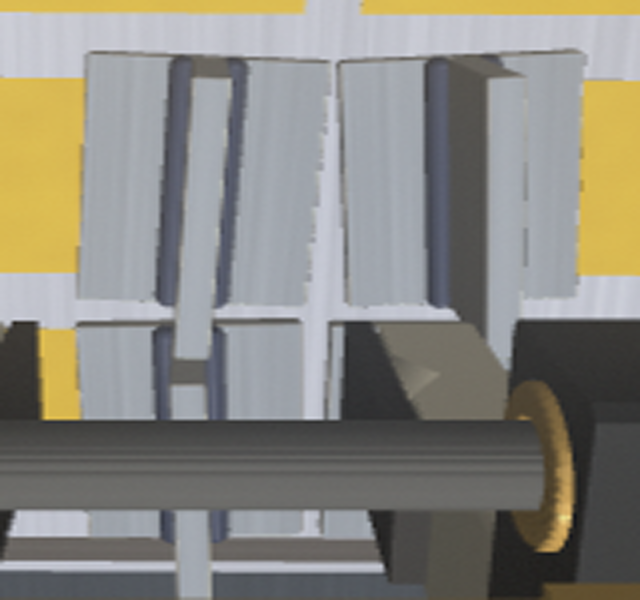

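```bash
python3 -m creep '[[0,0.01,0.3,0.015,40],[-0.01,0.02,0.6,0.015,40],[-0.01,0.02,0.8,0.015,40],[-0.01,0.02,0.9,0.015,40],[-0.01,0.02,0.95,0.015,40],[-0.01,0.02,1,0.015,40],[-0.01,0.02,1,0.015,40],[-0.01,0.02,1,0.015,40]]'
python3 -m creep '[[0,0,0.1,0,40],[0,0,0.2,0,40],[0,0,0.29,0,40],[0,0,0.29,0,30],[0,0,0.29,0,15],[0,0,0.29,0,4],[0,0,0.29,0,4],[0,0,0.29,0,4]]'
```

```text
clock: 4.97
tool_pos: [0.5879, -0.2247, 0.0477]
orientation: [-179.9, -0.0, -92.8]
force: [-0.6, -0.2, 1.2]
opening: 0.0398
clock: 5.63
tool_pos: [0.5874, -0.2246, 0.0179]
orientation: [-180.0, -0.0, -92.8]
force: [-0.0, 0.6, 0.5]
opening: 0.012
```

```bash
python3 -m creep '[[0,0,0,0,4],[0,0,0,0,4],[0,0,-0.1,0,4],[0,0,-0.3,0,4],[0,0,-0.5,0,4],[0,0,-0.7,0,4],[0,0,-0.8,0,4],[0,0,-0.9,0,4]]'
python3 plan.py 0.6091 -0.3104 0.1 179.27
```

```text
clock: 6.3
tool_pos: [0.587, -0.2244, 0.1087]
orientation: [-180.0, 0.0, -92.9]
force: [0.3, 0.8, -3.7]
opening: 0.0077
now [ 0.587  -0.2244  0.1087] [-1.7996e+02  2.0000e-02 -9.2850e+01] j6 0.3 -> shift [ 0.848 -0.263  0.087] turn 0.4882
```

```bash
python3 -m creep '[[0.05,0,0,0.02,4],[0.15,-0.03,0,0.05,4],[0.3,-0.07,0,0.085,4],[0.45,-0.12,0,0.12,4],[0.6,-0.18,0,0.155,4],[0.75,-0.22,0,0.19,4],[0.82,-0.25,0,0.225,4],[0.85,-0.26,0,0.26,4]]'
python3 -m creep '[[0,0,0,0.035,4],[0,0,0.05,0.07,4],[0,0,0.1,0.105,4],[0,0,0.15,0.14,4],[0,0,0.2,0.175,4],[0,0,0.25,0.21,4],[0,0,0.3,0.228,4],[0,0,0.3,0.228,4]]'
python3 plan.py 0.6091 -0.3104 0.018 179.27
```

```text
clock: 6.97
tool_pos: [0.6083, -0.3118, 0.1064]
orientation: [179.9, -0.1, -140.0]
force: [0.5, 0.1, -4.6]
opening: 0.0078
clock: 7.63
tool_pos: [0.6075, -0.3102, 0.0755]
orientation: [179.9, -0.2, 179.1]
force: [-1.0, -1.0, -3.8]
opening: 0.0077
now [ 0.6075 -0.3102  0.0755] [179.92  -0.2  179.14] j6 -80.1 -> shift [-0.018 -0.003  0.575] turn -0.0007
```

```bash
python3 - <<'E'
from h import *
s=load("wrist2")
c=lambda x,y:(210+x/4,120+y/3)
for n,q in {"B":[(88,52),(328,62),(305,306),(78,297)],"D":[(338,62),(584,52),(578,296),(348,306)]}.items():
    P=unproj(s,[c(*p) for p in q],0.010)[:,:2]; print(n,P.round(4).tolist(),P.mean(0).round(4))
E
python3 -m creep '[[0,0,0.15,0,4],[-0.01,0,0.25,0,4],[-0.02,0,0.35,0,4],[-0.02,0,0.42,0,4],[-0.02,0,0.48,0,4],[-0.02,0,0.52,0,4],[-0.02,0,0.54,0,4],[-0.02,0,0.55,0,4]]'
```

```text
B [[0.6125, -0.2665], [0.5578, -0.2631], [0.5617, -0.1839], [0.6172, -0.1874]] [ 0.5873 -0.2252]
D [[0.5555, -0.2631], [0.4996, -0.2657], [0.4951, -0.1869], [0.5511, -0.1838]] [ 0.5253 -0.2249]
clock: 8.3
tool_pos: [0.6109, -0.3108, 0.0224]
orientation: [-180.0, -0.0, 179.3]
force: [-0.5, -0.1, -3.0]
opening: 0.008
```

```bash
python3 -m creep '[[0.01,0,0.02,0,4],[0.01,0,0.04,0,4],[0.01,0,0.045,0,4],[0.01,0,0.045,0,4],[0.01,0,0.045,0,12],[0.01,0,0.045,0,20],[0.01,0,0.045,0,30],[0.01,0,0.045,0,36]]'
python3 -m creep '[[0,0,0,0,36],[0,0,-0.1,0,36],[0,0,-0.3,0,36],[0,0,-0.6,0,36],[0,0,-1,0,36],[0,0,-1,0,36],[0,0,-1,0,40],[0,0,-1,0,40]]'
python3 plan.py 0.5253 -0.225 0.12 -86.8
```

```text
clock: 8.97
tool_pos: [0.6104, -0.3109, 0.0187]
orientation: [-180.0, 0.1, 179.3]
force: [-0.5, -0.2, 0.1]
opening: 0.0265
clock: 9.63
tool_pos: [0.61, -0.3107, 0.1191]
orientation: [-180.0, 0.1, 179.3]
force: [0.2, -0.5, -1.1]
opening: 0.0392
now [ 0.61   -0.3107  0.1191] [-1.8000e+02  8.0000e-02  1.7932e+02] j6 -80.0 -> shift [ 0.857  0.846 -0.01 ] turn -0.5216
```

```bash
python3 -m creep '[[0.1,0.1,0,-0.035,40],[0.2,0.2,0,-0.07,40],[0.35,0.35,0,-0.105,40],[0.5,0.5,0,-0.14,40],[0.62,0.62,0,-0.18,40],[0.75,0.75,0,-0.22,40],[0.83,0.82,0,-0.26,40],[0.86,0.85,0,-0.295,40]]'
python3 -m creep '[[0,0,0,-0.035,40],[0,0,0.1,-0.07,40],[0,0,0.2,-0.105,40],[0,0,0.2,-0.14,40],[0,0,0.2,-0.175,40],[0,0,0.2,-0.21,40],[0,0,0.2,-0.227,40],[0,0,0.2,-0.227,40]]'
python3 plan.py 0.5253 -0.225 0.018 -86.8
python3 - <<'E'
from h import *
s=snap("wrist","3"); p=ctrl.get_obs()["tool_pos"]; print(proj(s,[[0.5253,-0.185,0.054],[0.5253,-0.265,0.054]]))
E
```

```text
clock: 10.3
tool_pos: [0.5228, -0.2236, 0.1172]
orientation: [179.9, -0.1, -127.2]
force: [0.3, -0.4, 0.3]
opening: 0.0402
clock: 10.97
tool_pos: [0.5241, -0.2246, 0.097]
orientation: [179.9, 0.0, -86.6]
force: [0.3, 0.2, 0.2]
opening: 0.04
now [ 0.5241 -0.2246  0.097 ] [ 1.7988e+02  2.0000e-02 -8.6580e+01] j6 7.0 -> shift [ 0.005 -0.014  0.79 ] turn 0.0012
[[252.77072481 268.00397346]
 [259.72519117 154.13209841]]
```

View pics/wrist3.png

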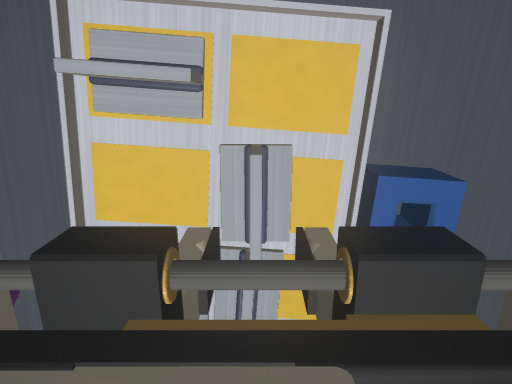

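```bash
python3 -m creep '[[0,0,0.2,0,40],[0,-0.01,0.4,0,40],[0,-0.01,0.6,0,40],[0,-0.01,0.7,0,40],[0,-0.01,0.75,0,40],[0,-0.01,0.79,0,40],[0,-0.01,0.79,0,20],[0,-0.01,0.79,0,4]]'
python3 -m creep '[[0,0,0,0,4],[0,0,0,0,4],[0,0,0,0,4],[0,0,0,0,4],[0,0,-0.1,0,4],[0,0,-0.3,0,4],[0,0,-0.55,0,4],[0,0,-0.8,0,4]]'
python3 - <<'E'
from h import *
s=load("wrist3"); im=s["img"]
cv2.imwrite("pics/w3c.png",cv2.resize(im[10:250,60:310],None,fx=3,fy=2.5,interpolation=cv2.INTER_CUBIC))
c=0.5577;cy=-0.2257;a=np.radians(-.73)
for i,(u,v) in enumerate([(-52.5,-84),(-52.5,0),(-52.5,84),(52.5,-84),(52.5,0),(52.5,84)]):
    print(i+1,round(c+(u*np.cos(a)-v*np.sin(a))/1e3,4),round(cy+(u*np.sin(a)+v*np.cos(a))/1e3,4))
E
python3 plan.py 0.5042 -0.309 0.1 179.27
```

```text
clock: 11.68
tool_pos: [0.5264, -0.2247, 0.0197]
orientation: [-180.0, -0.0, -86.7]
force: [-0.4, -0.2, 0.8]
opening: 0.0318
clock: 12.35
tool_pos: [0.5249, -0.2245, 0.0997]
orientation: [179.9, 0.0, -86.7]
force: [0.6, 0.7, -4.3]
opening: 0.008
1 0.5041 -0.309
2 0.5052 -0.225
3 0.5063 -0.141
4 0.6091 -0.3104
5 0.6102 -0.2264
6 0.6113 -0.1424
now [ 0.5249 -0.2245  0.0997] [ 1.7988e+02  3.0000e-02 -8.6730e+01] j6 6.8 -> shift [ 0.832  0.255 -0.003] turn 0.5222
```

View pics/w3c.png

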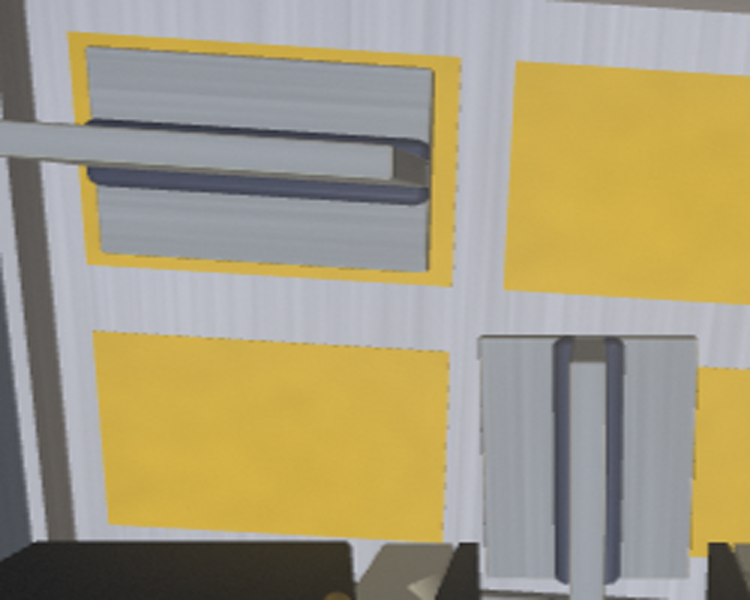

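```bash
python3 -m creep '[[0.05,0,0,0.02,4],[0.15,0.03,0,0.05,4],[0.3,0.07,0,0.085,4],[0.45,0.12,0,0.12,4],[0.6,0.18,0,0.155,4],[0.75,0.22,0,0.19,4],[0.82,0.25,0,0.225,4],[0.83,0.255,0,0.26,4]]'
python3 -m creep '[[0,0,0,0.035,4],[0,0,0.05,0.07,4],[0,0,0.1,0.105,4],[0,0,0.15,0.14,4],[0,0,0.2,0.175,4],[0,0,0.25,0.21,4],[0,0,0.3,0.245,4],[0,0,0.3,0.262,4]]'
python3 plan.py 0.504 -0.309 0.018 179.27
```

```text
clock: 13.02
tool_pos: [0.5041, -0.3101, 0.0991]
orientation: [179.9, -0.0, -133.9]
force: [0.5, 0.4, -3.2]
opening: 0.0078
clock: 13.68
tool_pos: [0.5041, -0.3085, 0.0682]
orientation: [179.9, -0.1, 178.9]
force: [-0.3, 0.0, -3.5]
opening: 0.0078
now [ 0.5041 -0.3085  0.0682] [ 1.7994e+02 -1.2000e-01  1.7894e+02] j6 -78.5 -> shift [-0.    -0.005  0.502] turn -0.0018
```

```bash
python3 -m creep '[[0,0,0.15,0,4],[0,0,0.27,0,4],[0,0,0.37,0,4],[0,0,0.44,0,4],[0,0,0.49,0,4],[0,0,0.5,0,4],[0,0,0.505,0,4],[0,0,0.505,0,4]]'
python3 plan.py 0.504 -0.309 0.018 179.27
```

```text
clock: 14.35
tool_pos: [0.5049, -0.3089, 0.0192]
orientation: [-180.0, -0.0, 179.3]
force: [-3.0, 1.1, 3.4]
opening: 0.0078
now [ 0.5049 -0.3089  0.0192] [-1.8000e+02 -3.0000e-02  1.7934e+02] j6 -78.1 -> shift [ 0.009 -0.001  0.012] turn 0.0004
```

```bash
python3 -m creep '[[0,0,0,0,36],[0,0,0,0,36],[0,0,0,0,36],[0,0,-0.05,0,36],[0,0,-0.2,0,36],[0,0,-0.45,0,40],[0,0,-0.7,0,40],[0,0,-1,0,40]]'
python3 - <<'E'
from h import *
snap("wrist","4")
E
python3 plan.py 0.587 -0.138 0.12 -88
```

```text
clock: 15.02
tool_pos: [0.5046, -0.3088, 0.1191]
orientation: [180.0, -0.1, 179.3]
force: [0.6, -0.1, -0.6]
opening: 0.0397
now [ 0.508  -0.3104  0.1263] [-179.8     0.4   179.41] j6 -78.1 -> shift [-0.772  1.733  0.062] turn -0.5144
```

View pics/wrist4.png

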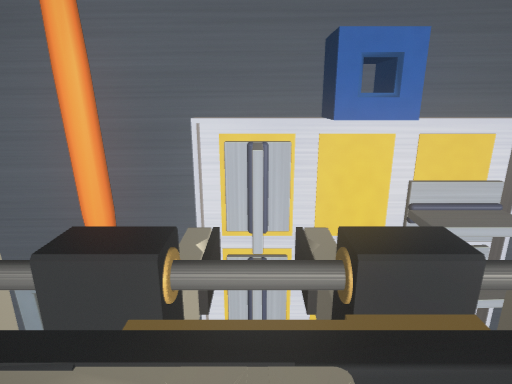

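```bash
python3 -m creep '[[-0.05,0.1,0,-0.035,40],[-0.1,0.2,0,-0.07,40],[-0.15,0.35,0,-0.105,40],[-0.2,0.5,0,-0.14,40],[-0.25,0.62,0,-0.18,40],[-0.3,0.75,0,-0.22,40],[-0.35,0.88,0,-0.26,40],[-0.4,1,0,-0.295,40]]'
python3 plan.py 0.587 -0.138 0.12 -88
```

```text
clock: 15.73
tool_pos: [0.5469, -0.2088, 0.119]
orientation: [-180.0, 0.0, -127.2]
force: [1.3, 0.7, -0.1]
opening: 0.0396
now [ 0.5469 -0.2088  0.119 ] [-1.7996e+02  2.0000e-02 -1.2720e+02] j6 -35.4 -> shift [-0.807  0.108 -0.01 ] turn -0.2178
```

```bash
python3 -m creep '[[-0.1,0.02,0,-0.035,40],[-0.25,0.04,0,-0.07,40],[-0.4,0.06,0,-0.105,40],[-0.55,0.08,0,-0.14,40],[-0.7,0.1,0,-0.175,40],[-0.8,0.11,0,-0.21,40],[-0.81,0.11,0,-0.218,40],[-0.81,0.11,0,-0.218,40]]'
python3 - <<'E'
from h import *
s=snap("wrist","5"); cv2.imwrite("pics/w5c.png",cv2.resize(s["img"][100:330,170:380],None,fx=3.5,fy=2.5,interpolation=cv2.INTER_CUBIC))
E
python3 plan.py 0.587 -0.138 0.018 -88
```

```text
clock: 16.4
tool_pos: [0.5874, -0.1381, 0.1187]
orientation: [-180.0, -0.0, -88.3]
force: [-0.1, -0.2, -0.1]
opening: 0.0399
now [ 0.587  -0.1386  0.1187] [-180.     -0.    -88.45] j6 -3.7 -> shift [-0.006  0.     1.007] turn -0.0025
```

View pics/w5c.png

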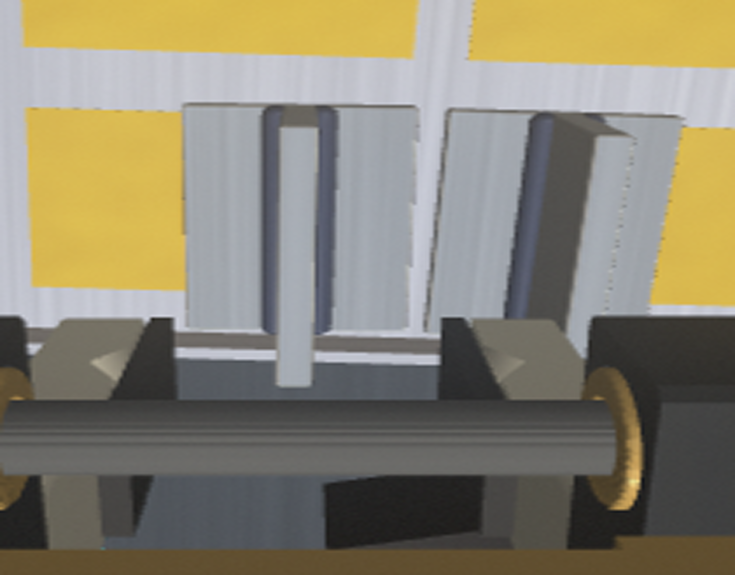

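```bash
cat >> h.py <<'E'
def tri(views):
    A=np.zeros((3,3));b=np.zeros(3)
    for s,px in views:
        K,c,Rm=cam(s); p=unproj(s,px,0.0)[0]; d=(p-c)/np.linalg.norm(p-c); M=np.eye(3)-np.outer(d,d); A+=M;b+=M@c
    return np.linalg.solve(A,b)
E
python3 - <<'E'
from h import *
t=load("top0"); sc=load("scene0")
rng={"red":[((0,150,80),(8,255,255)),((172,150,80),(180,255,255))],"teal":[((82,150,80),(95,255,255))],"purple":[((135,120,60),(155,255,255))]}
for n,r in rng.items():
  for nm,s in (("top0",t),("scene0",sc)):
    hsv=cv2.cvtColor(s["img"],cv2.COLOR_BGR2HSV); m=sum(cv2.inRange(hsv,*q) for q in r)
    cs,_=cv2.findContours(m,cv2.RETR_EXTERNAL,cv2.CHAIN_APPROX_NONE)
    for c in cs:
        if cv2.contourArea(c)<40: continue
        rr=cv2.minAreaRect(c); print(n,nm,cv2.boundingRect(c),np.round(rr[0],1),np.round(rr[1],1),round(rr[2],1), unproj(s,rr[0],0.119 if n!="purple" else .1)[0].round(4))
cv2.imwrite("pics/s_b.png",cv2.resize(sc["img"][140:240,180:290],None,fx=7,fy=6,interpolation=cv2.INTER_CUBIC))
cv2.imwrite("pics/t_b.png",cv2.resize(t["img"][155:260,240:310],None,fx=7,fy=5.5,interpolation=cv2.INTER_CUBIC))
E
```

```text
red top0 (256, 230, 18, 22) [264.8 240.5] [20.  13.7] 73.3 [ 0.4281 -0.0119  0.119 ]
red top0 (259, 194, 10, 20) [263.5 203.4] [ 7.  18.9] 14.0 [ 0.5461 -0.0088  0.119 ]
red scene0 (247, 163, 23, 21) [257.1 173. ] [18.7 22.6] 81.9 [0.5555 0.0044 0.119 ]
teal top0 (265, 164, 9, 18) [268.6 172.4] [17.8  6.1] 78.7 [ 0.6468 -0.026   0.119 ]
teal scene0 (236, 188, 8, 37) [239.5 206. ] [36.  7.] 90.0 [ 0.6859 -0.015   0.119 ]
purple top0 (289, 139, 18, 16) [296.6 147.8] [17.5 12.6] 23.2 [ 0.7322 -0.1192  0.1   ]
purple scene0 (185, 210, 22, 35) [197.8 225.2] [36.4 17.3] 67.4 [ 0.7538 -0.1068  0.1   ]
```

View pics/s_b.png

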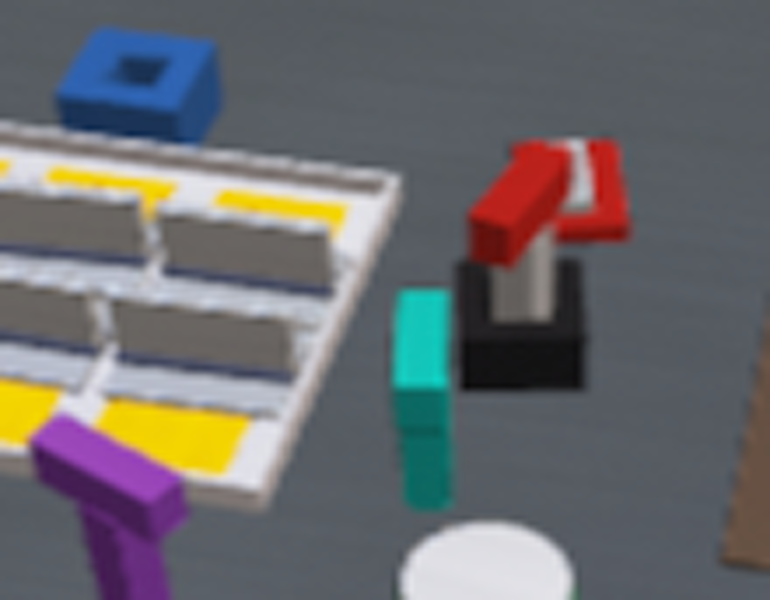

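View pics/t_b.png

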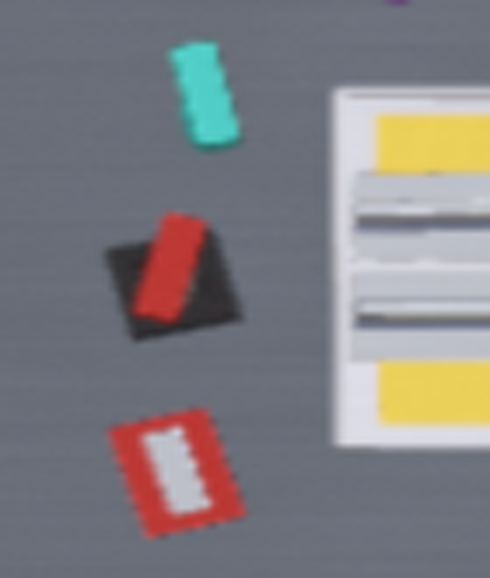

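```bash
python3 - <<'E'
from h import *
s=load("wrist5"); c=lambda x,y:(170+x/3.5,100+y/2.5)
P=unproj(s,[c(183,104),c(415,106),c(408,330),c(188,330)],0.010)[:,:2]; print(P.round(4).tolist(),P.mean(0).round(4))
P=unproj(s,[c(449,109),c(684,118),c(428,331)],0.010)[:,:2]; print(P.round(4).tolist(),(P[1]+P[2])/2)
E
```

```text
[[0.6179, -0.1774], [0.5632, -0.1783], [0.5606, -0.0986], [0.6167, -0.097]] [ 0.5896 -0.1378]
[[0.5551, -0.1775], [0.4993, -0.1762], [0.5555, -0.0983]] [ 0.52738262 -0.13724637]
```

```bash
python3 -m creep '[[0,-0.01,0.3,0,40],[0,-0.02,0.6,0,40],[0,-0.02,0.8,0,40],[0,-0.02,0.9,0,40],[0,-0.02,0.95,0,40],[0,-0.02,1,0,40],[0,-0.02,1,0,25],[0,-0.02,1,0,4]]'
python3 -m creep '[[0,0,0,0,4],[0,0,0,0,4],[0,0,0,0,4],[0,0,0,0,4],[0,0,-0.1,0,4],[0,0,-0.3,0,4],[0,0,-0.55,0,4],[0,0,-0.8,0,4]]'
python3 plan.py 0.6102 -0.2264 0.1 179.27
```

```text
clock: 17.12
tool_pos: [0.5897, -0.1387, 0.0195]
orientation: [-179.9, -0.0, -88.4]
force: [0.6, 0.7, 0.1]
opening: 0.0317
clock: 17.78
tool_pos: [0.5879, -0.1385, 0.099]
orientation: [179.8, 0.0, -88.4]
force: [-0.1, 0.2, -4.2]
opening: 0.0078
now [ 0.5879 -0.1385  0.099 ] [ 1.7985e+02  1.0000e-02 -8.8350e+01] j6 -3.6 -> shift [ 0.886 -0.198 -0.011] turn 0.5132
```

```bash
python3 -m creep '[[0.05,0,0,0.02,4],[0.15,-0.03,0,0.05,4],[0.3,-0.05,0,0.085,4],[0.45,-0.1,0,0.12,4],[0.6,-0.13,0,0.155,4],[0.75,-0.16,0,0.19,4],[0.85,-0.18,0,0.225,4],[0.886,-0.19,0,0.26,4]]'
python3 -m creep '[[0,0,0,0.035,4],[0,0,0.05,0.07,4],[0,0,0.1,0.105,4],[0,0,0.15,0.14,4],[0,0,0.2,0.175,4],[0,0,0.25,0.21,4],[0,0,0.3,0.245,4],[0,0,0.3,0.253,4]]'
python3 plan.py 0.6095 -0.2264 0.018 179.27
```

```text
clock: 18.45
tool_pos: [0.61, -0.2278, 0.0984]
orientation: [179.9, -0.0, -135.5]
force: [-0.3, -0.3, -4.3]
opening: 0.0081
clock: 19.12
tool_pos: [0.6091, -0.2261, 0.0673]
orientation: [180.0, -0.2, 178.9]
force: [-1.1, 0.1, -4.8]
opening: 0.0079
now [ 0.6091 -0.2261  0.0673] [179.95  -0.18 178.91] j6 -87.8 -> shift [-0.005 -0.003  0.493] turn -0.002
```

```bash
python3 -m creep '[[0,0,0.15,0,4],[0,0,0.27,0,4],[0,0,0.37,0,4],[0,0,0.44,0,4],[0,0,0.48,0,4],[0,0,0.49,0,4],[0,0,0.495,0,4],[0,0,0.495,0,4]]'
python3 -m creep '[[0,0,0,0,36],[0,0,0,0,36],[0,0,0,0,36],[0,0,-0.05,0,36],[0,0,-0.2,0,36],[0,0,-0.45,0,40],[0,0,-0.7,0,40],[0,0,-1,0,40]]'
python3 plan.py 0.5274 -0.1372 0.12 -90
```

```text
clock: 19.78
tool_pos: [0.6107, -0.2266, 0.0193]
orientation: [-180.0, 0.0, 179.3]
force: [-0.3, -0.1, -3.8]
opening: 0.0077
clock: 20.45
tool_pos: [0.6101, -0.2264, 0.1197]
orientation: [180.0, -0.1, 179.3]
force: [1.1, 1.2, -0.7]
opening: 0.0398
now [ 0.6101 -0.2264  0.1197] [ 1.7999e+02 -7.0000e-02  1.7932e+02] j6 -87.5 -> shift [ 0.837  0.882 -0.002] turn -0.5038
```

```bash
python3 -m creep '[[0.1,0.1,0,-0.035,40],[0.2,0.2,0,-0.07,40],[0.35,0.35,0,-0.105,40],[0.5,0.5,0,-0.14,40],[0.62,0.62,0,-0.18,40],[0.75,0.75,0,-0.22,40],[0.83,0.84,0,-0.26,40],[0.84,0.88,0,-0.295,40]]'
python3 -m creep '[[0,0,0,-0.035,40],[0,0,0.1,-0.07,40],[0,0,0.2,-0.105,40],[0,0,0.2,-0.14,40],[0,0,0.2,-0.175,40],[0,0,0.2,-0.209,40],[0,0,0.2,-0.209,40],[0,0,0.2,-0.209,40]]'
python3 - <<'E'
from h import *
s=snap("wrist","6"); cv2.imwrite("pics/w6c.png",cv2.resize(s["img"][:330,:],None,fx=1.5,fy=1.5,interpolation=cv2.INTER_CUBIC))
E
python3 plan.py 0.5274 -0.1372 0.018 -90
```

```text
clock: 21.12
tool_pos: [0.5266, -0.1366, 0.12]
orientation: [-180.0, 0.1, -127.2]
force: [-0.3, 0.3, 0.9]
opening: 0.04
clock: 21.78
tool_pos: [0.5279, -0.1375, 0.0996]
orientation: [-180.0, -0.0, -90.1]
force: [0.4, -0.1, 0.6]
opening: 0.0401
now [ 0.5279 -0.1375  0.0995] [-179.96    0.    -90.17] j6 -6.2 -> shift [-0.003  0.006  0.815] turn -0.0009
```

View pics/w6c.png

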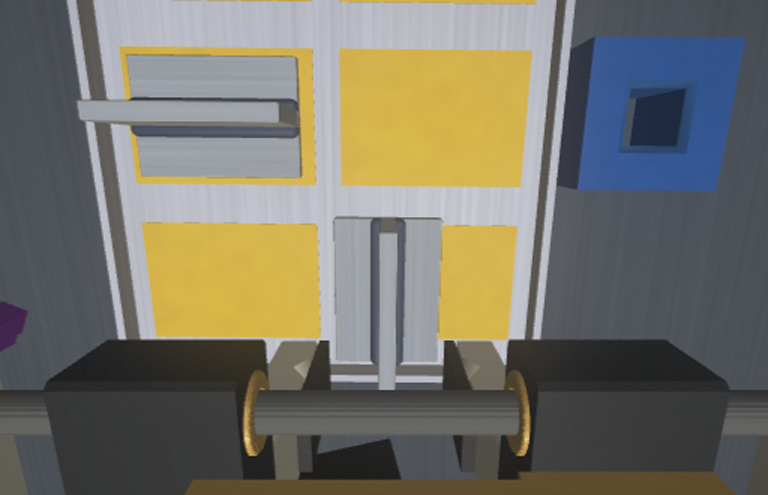

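```bash
python3 -m creep '[[0,0,0.2,0,40],[0,0.01,0.4,0,40],[0,0.01,0.6,0,40],[0,0.01,0.7,0,40],[0,0.01,0.77,0,40],[0,0.01,0.81,0,40],[0,0.01,0.815,0,20],[0,0.01,0.815,0,4]]'
python3 -m creep '[[0,0,0,0,4],[0,0,0,0,4],[0,0,0,0,4],[0,0,0,0,4],[0,0,-0.1,0,4],[0,0,-0.3,0,4],[0,0,-0.55,0,4],[0,0,-0.8,0,4]]'
python3 plan.py 0.5045 -0.225 0.1 179.27
python3 - <<'E'
from h import *
s=load("wrist6"); c=lambda x,y:(x/1.5,y/1.5)
P=unproj(s,[c(334,217),c(439,217),c(441,364),c(335,362)],0.010)[:,:2]; print(P.round(4).tolist(),P.mean(0).round(4))
P=unproj(s,[c(126,56),c(297,57),c(300,177),c(140,176)],0.010)[:,:2]; print(P.round(4).tolist(),P.mean(0).round(4))
P=unproj(s,[c(121,48),c(312,48),c(316,184),c(137,184)],0.004)[:,:2]; print(P.round(4).tolist(),P.mean(0).round(4))
E
```

```text
clock: 22.5
tool_pos: [0.5272, -0.1375, 0.0181]
orientation: [-180.0, -0.0, -90.0]
force: [0.7, -0.0, -0.1]
opening: 0.0317
clock: 23.17
tool_pos: [0.5254, -0.1375, 0.0982]
orientation: [179.8, 0.0, -90.0]
force: [1.0, -0.5, -4.5]
opening: 0.0079
now [ 0.5254 -0.1375  0.0982] [179.85   0.   -89.97] j6 -6.0 -> shift [ 0.874  0.209 -0.018] turn 0.5042
[[0.5549, -0.1777], [0.5012, -0.1776], [0.4979, -0.0956], [0.557, -0.097]] [ 0.5278 -0.137 ]
[[0.6502, -0.2536], [0.5699, -0.2529], [0.5713, -0.1978], [0.6514, -0.1986]] [ 0.6107 -0.2257]
[[0.655, -0.2581], [0.5635, -0.2578], [0.5643, -0.1939], [0.6565, -0.1943]] [ 0.6098 -0.226 ]
```

```bash
python3 -m creep '[[0.05,0,0,0.02,4],[0.15,0.03,0,0.05,4],[0.3,0.06,0,0.085,4],[0.45,0.1,0,0.12,4],[0.6,0.14,0,0.155,4],[0.75,0.18,0,0.19,4],[0.85,0.2,0,0.225,4],[0.874,0.21,0,0.26,4]]'
python3 -m creep '[[0,0,0,0.035,4],[0,0,0.05,0.07,4],[0,0,0.1,0.105,4],[0,0,0.15,0.14,4],[0,0,0.2,0.175,4],[0,0,0.25,0.21,4],[0,0,0.3,0.244,4],[0,0,0.3,0.244,4]]'
python3 -m creep '[[0,0,0.15,0,4],[0,0,0.27,0,4],[0,0,0.37,0,4],[0,0,0.44,0,4],[0,0,0.46,0,4],[0,0,0.46,0,4],[0,0,0.46,0,4],[0,0,0.46,0,4]]'
python3 plan.py 0.5045 -0.225 0.019 179.27
```

```text
clock: 23.83
tool_pos: [0.5045, -0.2261, 0.0977]
orientation: [179.9, -0.0, -137.2]
force: [0.9, 1.1, -3.8]
opening: 0.008
clock: 24.5
tool_pos: [0.5044, -0.2247, 0.0667]
orientation: [180.0, -0.1, 179.0]
force: [-1.1, 0.3, -4.0]
opening: 0.008
clock: 25.17
tool_pos: [0.5062, -0.225, 0.0222]
orientation: [-180.0, 0.1, 179.4]
force: [0.2, -0.2, -3.2]
opening: 0.0079
now [ 0.5062 -0.225   0.0222] [-1.7999e+02  5.0000e-02  1.7935e+02] j6 -86.9 -> shift [ 0.017 -0.     0.032] turn 0.0005
```

```bash
python3 -m creep '[[0.01,0,0.02,0,4],[0.015,0,0.03,0,4],[0.015,0,0.038,0,4],[0.015,0,0.038,0,4],[0.015,0,0.038,0,36],[0.015,0,0.038,0,36],[0.015,0,0.038,0,36],[0.015,0,0.0,0,36]]'
python3 -m creep '[[0,0,-0.2,0,36],[0,0,-0.4,0,36],[0,0,-0.6,0,36],[0,0,-0.8,0,36],[0,0,-1,0,36],[0,0,-1,0,40],[0,0,-1,0,40],[0,0,-1,0,40]]'
python3 plan.py 0.55 -0.02 0.26 180
```

```text
clock: 25.83
tool_pos: [0.5041, -0.2249, 0.0213]
orientation: [180.0, -0.0, 179.3]
force: [-0.3, -0.2, 0.1]
opening: 0.0293
clock: 26.5
tool_pos: [0.504, -0.2248, 0.1215]
orientation: [180.0, 0.0, 179.3]
force: [0.1, 0.0, 0.0]
opening: 0.0398
now [ 0.504  -0.2248  0.1215] [1.7999e+02 1.0000e-02 1.7931e+02] j6 -87.0 -> shift [-0.435  2.054 -1.384] turn -0.0038
```

```bash
python3 -m creep '[[0,0,-0.2,0,50],[0,0.1,-0.4,0,60],[0,0.25,-0.6,0,60],[0,0.4,-0.8,0,60],[0,0.55,-0.95,0,60],[0,0.7,-1,0,60],[0,0.85,-1,0,60],[0,1,-1,0,60]]'
python3 -m creep '[[0,0.2,-0.1,0,60],[0,0.4,-0.2,0,60],[0,0.6,-0.4,0,60],[0,0.8,-0.5,0,60],[0,1,-0.6,0,60],[0,1,-0.6,0,60],[0,1,-0.6,0,60],[0,1,-0.6,0,60]]'
python3 - <<'E'
from h import *
s=snap("wrist","7")
E
```

```text
clock: 27.17
tool_pos: [0.5051, -0.1242, 0.2211]
orientation: [180.0, -0.0, 179.3]
force: [-0.4, -0.6, -0.2]
opening: 0.06
clock: 27.83
tool_pos: [0.5061, -0.0251, 0.2805]
orientation: [-180.0, -0.1, 179.3]
force: [-0.7, -0.0, -0.5]
opening: 0.0601
```

View pics/wrist7.png

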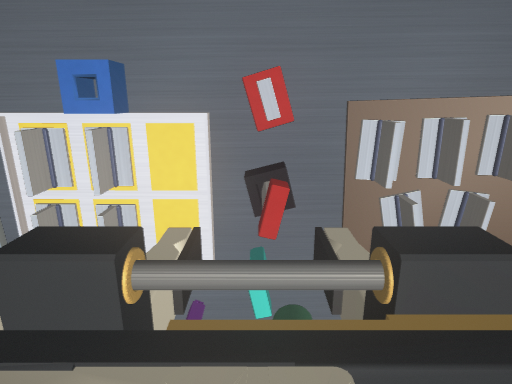

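```bash
python3 -m creep '[[-0.2,0.1,0,0,60],[-0.4,0.2,0,0,60],[-0.6,0.3,0,0,60],[-0.8,0.4,0,0,60],[-1,0.5,0,0,60],[-1,0.6,0,0,60],[-1,0.65,0,0,60],[-1,0.65,0,0,60]]'
python3 - <<'E'
from h import *
s=snap("wrist","8")
E
```

```text
clock: 28.55
tool_pos: [0.6068, 0.0389, 0.2804]
orientation: [-180.0, -0.1, 179.3]
force: [0.2, -1.0, -0.1]
opening: 0.0601
```

View pics/wrist8.png

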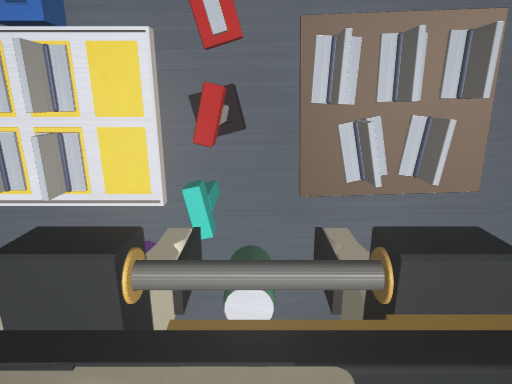

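```bash
python3 - <<'E'
from h import *
s=load("wrist8"); im=s["img"]
cv2.imwrite("pics/w8c.png",cv2.resize(im[70:250,150:270],None,fx=5,fy=3.3,interpolation=cv2.INTER_CUBIC))
cv2.imwrite("pics/w8p.png",cv2.resize(im[0:210,295:512],None,fx=3.5,fy=2.8,interpolation=cv2.INTER_CUBIC))
E
```

```text
(no output)
```

View pics/w8c.png

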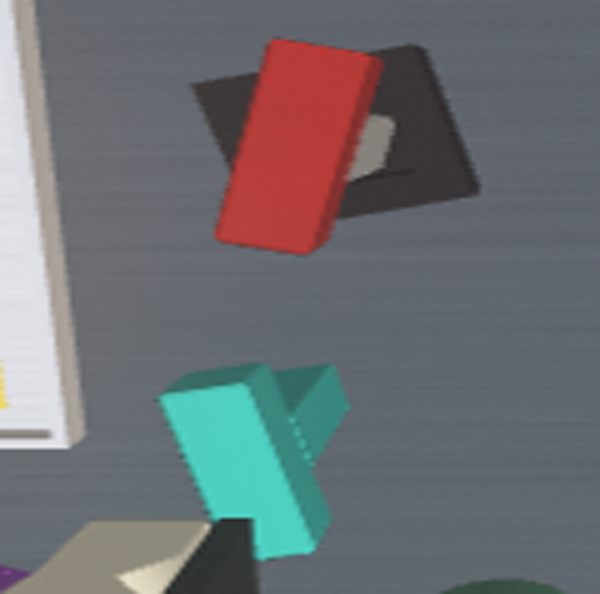

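View pics/w8p.png

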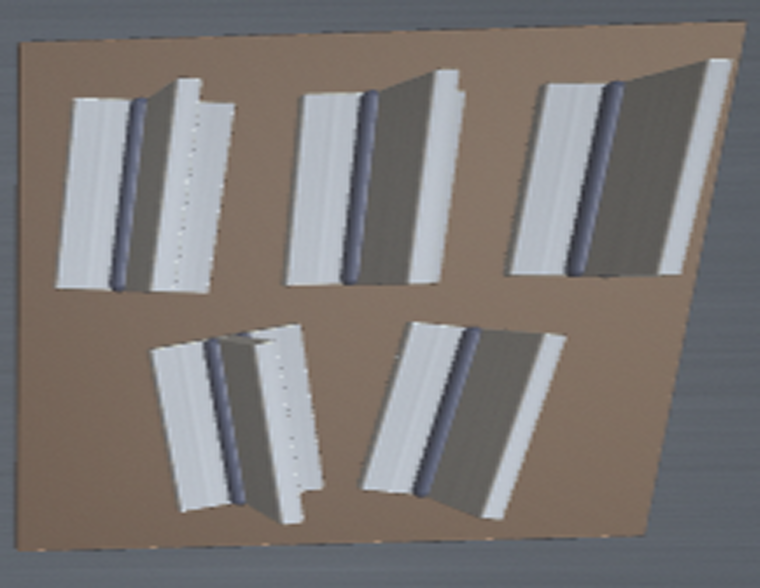

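```bash
python3 - <<'E'
from h import *
s=load("wrist8"); c=lambda x,y:(150+x/5,70+y/3.3); d=lambda x,y:(295+x/3.5,y/2.8)
def show(n,px,z):
    P=unproj(s,px,z)[:,:2]; print(n,P.round(4).tolist(),"mean",P.mean(0).round(4),"L",[round(float(np.linalg.norm(P[i]-P[i-1])),4) for i in range(1,len(P))])
show("teal",[c(160,397),c(245,383),c(317,553)],0.115)
show("red",[c(272,40),c(370,60),c(306,252),c(217,238)],0.119)
show("block",[c(190,84),c(420,45),c(480,188)],0.04)
show("P1",[d(73,98),d(235,104),d(208,293),d(57,288)],0.012)
show("P2",[d(302,95),d(464,92),d(438,284),d(287,284)],0.012)
show("P4",[d(152,350),d(298,325),d(323,487),d(184,512)],0.012)
E
```

```text
teal [[0.623, -0.0397], [0.6187, -0.0217], [0.6769, -0.0096]] mean [ 0.6395 -0.0237] L [0.0185, 0.0594]
red [[0.5166, -0.0096], [0.5222, 0.0087], [0.5771, -0.0063], [0.5727, -0.0237]] mean [ 0.5471 -0.0077] L [0.0191, 0.0568, 0.0179]
block [[0.5271, -0.0422], [0.5145, 0.0128], [0.5647, 0.0258]] mean [ 0.5354 -0.0012] L [0.0564, 0.0519]
P1 [[0.4586, 0.1117], [0.4617, 0.1679], [0.5406, 0.164], [0.5377, 0.1088]] mean [0.4997 0.1381] L [0.0562, 0.079, 0.0553]
P2 [[0.4584, 0.1907], [0.458, 0.2465], [0.5378, 0.2474], [0.5371, 0.1925]] mean [0.4978 0.2193] L [0.0557, 0.0798, 0.055]
P4 [[0.566, 0.1449], [0.5553, 0.1981], [0.6319, 0.2147], [0.6437, 0.1617]] mean [0.5992 0.1799] L [0.0542, 0.0784, 0.0543]
```

```bash
python3 -m creep '[[0.1,0.1,0,0,50],[0.25,0.25,0.1,0,40],[0.4,0.4,0.2,0,40],[0.55,0.55,0.3,0.01,40],[0.7,0.7,0.4,0.01,40],[0.85,0.85,0.6,0.01,40],[1,0.95,0.8,0.01,40],[1,0.99,1,0.01,40]]'
python3 plan.py 0.4997 0.1381 0.11 177.6
```

```text
clock: 29.27
tool_pos: [0.5057, 0.1395, 0.1819]
orientation: [179.9, 0.1, 177.6]
force: [-0.1, -0.2, -0.5]
opening: 0.0401
now [0.5057 0.1395 0.1819] [1.7989e+02 6.0000e-02 1.7757e+02] j6 -129.2 -> shift [ 0.06  -0.018  0.719] turn -0.0002
```

```bash
python3 -m creep '[[0.02,0,0.15,0,40],[0.04,-0.01,0.3,0,40],[0.06,-0.02,0.45,0,40],[0.06,-0.02,0.6,0,40],[0.06,-0.02,0.6,0,40],[0.06,-0.02,0.6,0,40],[0.06,-0.02,0.6,0,40],[0.06,-0.02,0.6,0,40]]'
python3 - <<'E'
from h import *
s=snap("wrist","9"); cv2.imwrite("pics/w9c.png",cv2.resize(s["img"][80:330,170:380],None,fx=3.5,fy=2.4,interpolation=cv2.INTER_CUBIC))
E
python3 plan.py 0.4997 0.1381 0.02 177.6
```

```text
clock: 29.93
tool_pos: [0.503, 0.1376, 0.1229]
orientation: [179.9, 0.1, 177.5]
force: [-0.3, -0.4, 0.6]
opening: 0.0401
now [0.5029 0.1376 0.1228] [1.7993e+02 9.0000e-02 1.7753e+02] j6 -129.4 -> shift [0.034 0.003 1.028] turn -0.0004
```

View pics/w9c.png

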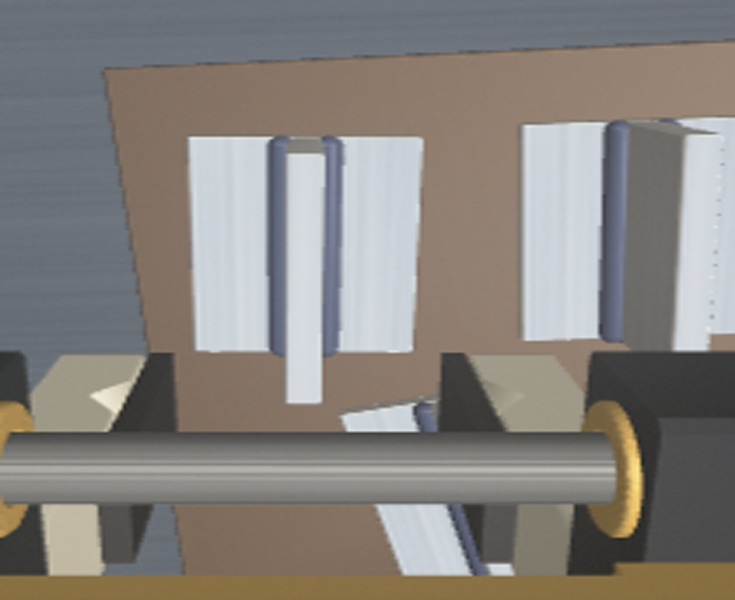

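```bash
python3 - <<'E'
from h import *
s=load("wrist9"); c=lambda x,y:(170+x/3.5,80+y/2.4)
P=unproj(s,[c(189,137),c(423,138),c(412,351),c(196,351)],0.012)[:,:2]; print(P.round(4).tolist(),P.mean(0).round(4))
E
python3 -m creep '[[0.01,0,0.3,0,40],[0.03,0,0.6,0,40],[0.03,0,0.8,0,40],[0.03,0,0.9,0,40],[0.03,0,0.95,0,40],[0.03,0,1,0,40],[0.03,0,1,0,40],[0.03,0,1,0,40]]'
```

```text
[[0.4584, 0.1124], [0.4612, 0.1677], [0.54, 0.1637], [0.5376, 0.1084]] [0.4993 0.1381]
clock: 30.65
tool_pos: [0.5001, 0.1378, 0.0224]
orientation: [180.0, 0.1, 177.5]
force: [0.1, -1.2, 0.5]
opening: 0.04
```

```bash
python3 -m creep '[[0,0,0.02,0,30],[0,0,0.02,0,15],[0,0,0.02,0,4],[0,0,0.02,0,4],[0,0,0.02,0,4],[0,0,0.02,0,4],[0,0,0.02,0,4],[0,0,0.02,0,4]]'
python3 -m creep '[[0,0,-0.1,0,4],[0,0,-0.2,0,4],[0,0,-0.35,0,4],[0,0,-0.5,0,4],[0,0,-0.65,0,4],[0,0,-0.8,0,4],[0,0,-0.95,0,4],[0,0,-1,0,4]]'
python3 -m creep '[[-0.1,-0.1,-0.15,-0.002,4],[-0.2,-0.2,-0.3,-0.004,4],[-0.3,-0.35,-0.5,-0.006,4],[-0.4,-0.5,-0.7,-0.008,4],[-0.5,-0.65,-0.85,-0.009,4],[-0.6,-0.8,-1,-0.009,4],[-0.65,-0.9,-1,-0.009,4],[-0.7,-1,-1,-0.009,4]]'
python3 plan.py 0.6100 -0.1435 0.15 179.27
```

```text
clock: 31.32
tool_pos: [0.4995, 0.1374, 0.0197]
orientation: [-180.0, 0.0, 177.5]
force: [-0.7, -1.5, 2.2]
opening: 0.0078
clock: 31.98
tool_pos: [0.5002, 0.138, 0.1224]
orientation: [179.9, 0.2, 177.5]
force: [0.9, 0.4, -4.3]
opening: 0.0081
clock: 32.65
tool_pos: [0.5651, 0.0339, 0.2195]
orientation: [179.9, 0.0, 179.1]
force: [0.2, -0.1, -5.7]
opening: 0.008
now [0.5651 0.0339 0.2195] [1.7995e+02 2.0000e-02 1.7910e+02] j6 -114.1 -> shift [-0.476 -1.767  0.693] turn -0.001
```

```bash
python3 -m creep '[[-0.05,-0.1,0,0,4],[-0.1,-0.2,0,0,4],[-0.15,-0.35,0,0,4],[-0.2,-0.5,0,0,4],[-0.25,-0.62,0,0,4],[-0.3,-0.75,0,0,4],[-0.35,-0.88,0,0,4],[-0.4,-1,0,0,4]]'
python3 -m creep '[[-0.02,-0.12,0,0,4],[-0.04,-0.25,0.1,0,4],[-0.06,-0.4,0.2,0,4],[-0.08,-0.55,0.35,0,4],[-0.08,-0.7,0.5,0,4],[-0.08,-0.77,0.6,0,4],[-0.08,-0.77,0.7,0,4],[-0.08,-0.77,0.7,0,4]]'
python3 plan.py 0.611 -0.1435 0.1 179.27
```

```text
clock: 33.32
tool_pos: [0.6038, -0.0673, 0.2192]
orientation: [-180.0, -0.0, 179.1]
force: [-0.4, -0.0, -4.2]
opening: 0.0077
clock: 33.98
tool_pos: [0.6089, -0.1436, 0.1467]
orientation: [180.0, -0.2, 179.1]
force: [-0.9, -0.6, -4.6]
opening: 0.0077
now [ 0.6089 -0.1436  0.1467] [179.98  -0.23 179.06] j6 -95.5 -> shift [-0.023  0.001  0.467] turn -0.0012
```

```bash
python3 -m creep '[[-0.01,0,0.15,0,4],[-0.01,0,0.3,0,4],[-0.01,0,0.45,0,4],[-0.01,0,0.6,0,4],[-0.01,0,0.7,0,4],[-0.01,0,0.8,0,4],[-0.01,0,0.9,0,4],[-0.01,0,0.95,0,4]]'
python3 plan.py 0.611 -0.1435 0.018 179.27
```

```text
clock: 34.65
tool_pos: [0.6112, -0.1429, 0.0535]
orientation: [180.0, -0.0, 179.2]
force: [-1.2, 0.6, -3.8]
opening: 0.0075
now [ 0.6112 -0.1429  0.0535] [ 1.8000e+02 -4.0000e-02  1.7916e+02] j6 -95.5 -> shift [ 0.002 -0.006  0.355] turn -0.0006
```

```bash
python3 -m creep '[[0,-0.01,0.08,0,4],[0,-0.01,0.16,0,4],[0,-0.01,0.22,0,4],[0,-0.01,0.28,0,4],[0,-0.01,0.32,0,4],[0,-0.01,0.34,0,4],[0,-0.01,0.35,0,4],[0,-0.01,0.35,0,4]]'
python3 plan.py 0.611 -0.1435 0.018 179.27
```

```text
clock: 35.32
tool_pos: [0.6115, -0.1442, 0.0195]
orientation: [-180.0, -0.0, 179.1]
force: [-0.3, -0.2, -5.7]
opening: 0.0075
now [ 0.6115 -0.1442  0.0195] [-180.     -0.    179.15] j6 -95.4 -> shift [0.005 0.007 0.015] turn -0.0007
```

```bash
python3 -m creep '[[0,0,0.01,0,4],[0,0,0.018,0,4],[0,0,0.018,0,4],[0,0,0.018,0,30],[0,0,0.018,0,30],[0,0,0.018,0,30],[0,0,0,0,30],[0,0,-0.05,0,30]]'
python3 -m creep '[[0,0,-0.15,0,30],[0,0,-0.3,0,30],[0,0,-0.45,0,30],[0,0,-0.6,0,30],[0,0,-0.75,0,30],[0,0,-0.9,0,30],[0,0,-1,0,30],[0,0,-1,0,40]]'
python3 -m creep '[[0,0.05,-0.2,0,40],[0,0.1,-0.4,0,40],[0,0.2,-0.6,0,40],[0.05,0.35,-0.8,0,40],[0.1,0.5,-0.8,0,40],[0.15,0.65,-0.8,0,40],[0.2,0.8,-0.8,0,40],[0.25,1,-0.8,0,40]]'
python3 plan.py 0.4978 0.2193 0.11 179.5; python3 - <<'E'
from h import *
s=snap("wrist","10")
E
```

```text
clock: 35.98
tool_pos: [0.6112, -0.1442, 0.0245]
orientation: [-180.0, -0.0, 179.1]
force: [-0.8, 0.2, -0.3]
opening: 0.0293
clock: 36.65
tool_pos: [0.6129, -0.1444, 0.1276]
orientation: [-180.0, 0.3, 179.2]
force: [0.4, 0.1, 0.5]
opening: 0.0331
clock: 37.32
tool_pos: [0.5872, -0.0436, 0.2039]
orientation: [-180.0, -0.0, 179.1]
force: [0.4, 0.8, -0.1]
opening: 0.0401
now [ 0.5872 -0.0436  0.2039] [-1.800e+02 -5.000e-02  1.791e+02] j6 -105.6 -> shift [0.934 2.615 0.94 ] turn -0.0022
```

View pics/wrist10.png

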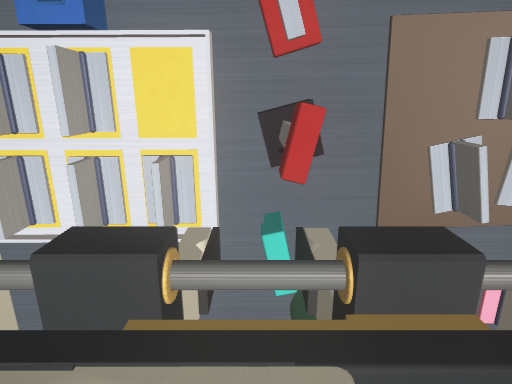

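```bash
python3 -m creep '[[0.05,0.12,0,0,40],[0.1,0.25,0,0,40],[0.15,0.37,0,0,40],[0.2,0.5,0,0,40],[0.25,0.62,0,0,40],[0.3,0.75,0,0,40],[0.35,0.87,0,0,40],[0.4,1,0,0,40]]'
python3 -m creep '[[0.05,0.12,0,0,40],[0.1,0.25,0,0,40],[0.15,0.37,0,0,40],[0.2,0.5,0,0,40],[0.25,0.62,0,0,40],[0.35,0.75,0,-0.005,40],[0.45,0.87,0.1,-0.01,40],[0.55,1,0.2,-0.01,40]]'
python3 -m creep '[[0,0.12,0.1,0,40],[0,0.25,0.2,0,40],[0,0.4,0.3,0,40],[0,0.55,0.45,0,40],[0,0.62,0.6,0,40],[0,0.62,0.6,0,40],[0,0.62,0.6,0,40],[0,0.62,0.6,0,40]]'
python3 - <<'E'
from h import *
s=snap("wrist","11"); cv2.imwrite("pics/w11c.png",cv2.resize(s["img"][80:330,170:380],None,fx=3.5,fy=2.4,interpolation=cv2.INTER_CUBIC))
E
python3 plan.py 0.4978 0.2193 0.02 -179
```

```text
clock: 38.03
tool_pos: [0.5488, 0.0576, 0.2044]
orientation: [-180.0, -0.0, 179.1]
force: [-0.3, -0.3, -0.6]
opening: 0.0399
clock: 38.7
tool_pos: [0.4954, 0.1586, 0.1847]
orientation: [180.0, 0.1, -179.0]
force: [0.1, 0.4, -0.1]
opening: 0.04
clock: 39.37
tool_pos: [0.4953, 0.2196, 0.1248]
orientation: [-180.0, 0.0, -179.0]
force: [0.0, -0.2, -0.3]
opening: 0.0398
now [0.4954 0.2196 0.1252] [ 1.7999e+02  4.0000e-02 -1.7906e+02] j6 -133.7 -> shift [-0.023 -0.004  1.052] turn -0.0003
```

View pics/w11c.png

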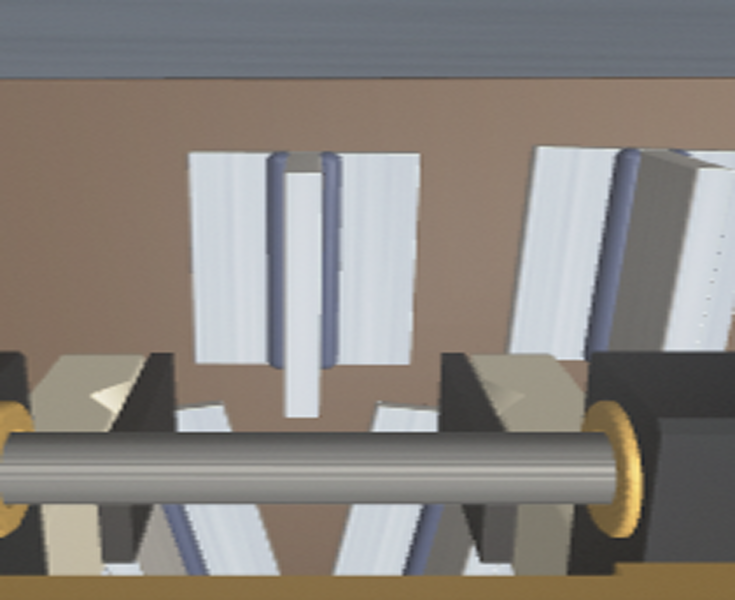

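```bash
python3 - <<'E'
from h import *
s=load("wrist11"); c=lambda x,y:(170+x/3.5,80+y/2.4)
P=unproj(s,[c(189,153),c(420,154),c(410,364),c(196,363)],0.012)[:,:2]; print(P.round(4).tolist(),P.mean(0).round(4))
E
python3 -m creep '[[-0.01,0,0.3,0,40],[-0.02,0,0.6,0,40],[-0.02,0,0.75,0,40],[-0.02,0,0.85,0,40],[-0.02,0,0.92,0,40],[-0.02,0,0.97,0,40],[-0.02,0,1,0,40],[-0.02,0,1,0,40]]'
python3 -m creep '[[0,0,0.05,0,30],[0,0,0.05,0,15],[0,0,0.05,0,4],[0,0,0.05,0,4],[0,0,0.05,0,4],[0,0,0.05,0,4],[0,0,0.05,0,4],[0,0,0.05,0,4]]'
python3 -m creep '[[0,0,-0.1,0,4],[0,0,-0.2,0,4],[0,0,-0.35,0,4],[0,0,-0.5,0,4],[0,0,-0.65,0,4],[0,0,-0.8,0,4],[0,0,-0.95,0,4],[0,0,-1,0,4]]'
python3 plan.py 0.5063 -0.141 0.22 179.27
```

```text
[[0.4579, 0.1914], [0.4573, 0.2468], [0.5365, 0.2476], [0.537, 0.1922]] [0.4972 0.2195]
clock: 40.08
tool_pos: [0.4972, 0.2197, 0.0249]
orientation: [180.0, 0.0, -179.1]
force: [-0.2, 0.3, 0.2]
opening: 0.04
clock: 40.75
tool_pos: [0.4969, 0.2194, 0.0198]
orientation: [-180.0, 0.0, -179.1]
force: [-0.7, -0.3, 3.1]
opening: 0.0077
clock: 41.42
tool_pos: [0.4976, 0.2203, 0.1224]
orientation: [179.9, 0.2, -179.0]
force: [0.9, -0.9, -5.2]
opening: 0.0077
now [0.4976 0.2203 0.1224] [ 1.7987e+02  1.6000e-01 -1.7904e+02] j6 -133.6 -> shift [-0.029 -3.612 -0.984] turn 0.0094
```

```bash
python3 -m creep '[[0,-0.08,-0.15,0,4],[0,-0.2,-0.3,0,4],[0,-0.35,-0.5,0.003,4],[0,-0.5,-0.7,0.006,4],[0,-0.65,-0.85,0.009,4],[0,-0.8,-1,0.009,4],[0,-0.9,-1,0.009,4],[0,-1,-1,0.009,4]]'
python3 -m creep '[[0,-0.12,0,0,4],[0,-0.25,0,0,4],[0,-0.37,0,0,4],[0,-0.5,0,0,4],[0,-0.62,0,0,4],[0,-0.75,0,0,4],[0,-0.87,0,0,4],[0,-1,0,0,4]]'
python3 -m creep '[[0,-0.12,0,0,4],[0,-0.25,0,0,4],[0,-0.37,0,0,4],[0,-0.5,0,0,4],[0,-0.62,0,0,4],[0,-0.75,0,0,4],[0,-0.87,0,0,4],[0,-1,0,0,4]]'
python3 plan.py 0.506 -0.141 0.15 179.27
```

```text
clock: 42.08
tool_pos: [0.4984, 0.1191, 0.2197]
orientation: [179.9, 0.0, 179.3]
force: [-0.1, 0.1, -5.3]
opening: 0.0077
clock: 42.75
tool_pos: [0.4973, 0.0184, 0.2195]
orientation: [180.0, 0.0, 179.3]
force: [0.3, 0.2, -5.0]
opening: 0.0079
clock: 43.42
tool_pos: [0.4961, -0.0815, 0.2196]
orientation: [180.0, 0.0, 179.3]
force: [0.8, 0.3, -5.4]
opening: 0.0078
now [ 0.4961 -0.0815  0.2196] [1.7999e+02 1.0000e-02 1.7932e+02] j6 -103.8 -> shift [-0.106 -0.594  0.696] turn 0.0003
```

```bash
python3 -m creep '[[-0.02,-0.12,0,0,4],[-0.05,-0.25,0.1,0,4],[-0.07,-0.4,0.25,0,4],[-0.09,-0.52,0.4,0,4],[-0.1,-0.59,0.55,0,4],[-0.1,-0.595,0.7,0,4],[-0.1,-0.595,0.85,0,4],[-0.1,-0.595,1,0,4]]'
python3 -m creep '[[0,0,0.15,0,4],[0,0,0.3,0,4],[0,0,0.45,0,4],[0,0,0.6,0,4],[0,0,0.7,0,4],[0,0,0.8,0,4],[0,0,0.85,0,4],[0,0,0.85,0,4]]'
python3 plan.py 0.5065 -0.141 0.018 179.27
```

```text
clock: 44.08
tool_pos: [0.5055, -0.1409, 0.1188]
orientation: [-180.0, 0.0, 179.3]
force: [0.2, 0.7, -4.7]
opening: 0.0079
clock: 44.75
tool_pos: [0.5049, -0.1402, 0.0336]
orientation: [-180.0, -0.1, 179.3]
force: [0.4, 0.5, -5.6]
opening: 0.0081
now [ 0.5049 -0.1402  0.0336] [-1.7999e+02 -1.0000e-01  1.7931e+02] j6 -96.6 -> shift [-0.016 -0.008  0.156] turn 0.0002
```

```bash
python3 -m creep '[[-0.01,-0.008,0.05,0,4],[-0.01,-0.008,0.1,0,4],[-0.01,-0.008,0.14,0,4],[-0.01,-0.008,0.16,0,4],[-0.01,-0.008,0.16,0,4],[-0.01,-0.008,0.16,0,30],[-0.01,-0.008,0.16,0,30],[-0.01,-0.008,0.16,0,30]]'
python3 -m creep '[[0,0,0,0,30],[0,0,-0.1,0,30],[0,0,-0.3,0,30],[0,0,-0.5,0,30],[0,0,-0.7,0,30],[0,0,-0.9,0,30],[0,0,-1,0,30],[0,0,-1,0,40]]'
python3 -m creep '[[0,-0.1,-0.2,0,40],[0,-0.2,-0.4,0,40],[0,-0.35,-0.6,0,40],[0,-0.5,-0.8,0,40],[0,-0.65,-1,0,40],[0,-0.8,-1,0,40],[0,-0.9,-1,0,40],[0,-0.9,-1,0,40]]'
python3 - <<'E'
from h import *
s=snap("wrist","12");snap("scene","12"); print(ctrl.get_obs()["tool_pos"])
E
```

```text
clock: 45.42
tool_pos: [0.5073, -0.1408, 0.0193]
orientation: [-180.0, 0.1, 179.3]
force: [-0.1, 0.1, 0.5]
opening: 0.0227
clock: 46.08
tool_pos: [0.5082, -0.1409, 0.1217]
orientation: [180.0, 0.3, 179.4]
force: [1.5, 0.6, -0.4]
opening: 0.0332
clock: 46.75
tool_pos: [0.5047, -0.2319, 0.2175]
orientation: [180.0, -0.1, 179.2]
force: [0.8, 0.4, -0.2]
opening: 0.04
[ 0.50460522 -0.23077228  0.21721558]
```

View pics/wrist12.png

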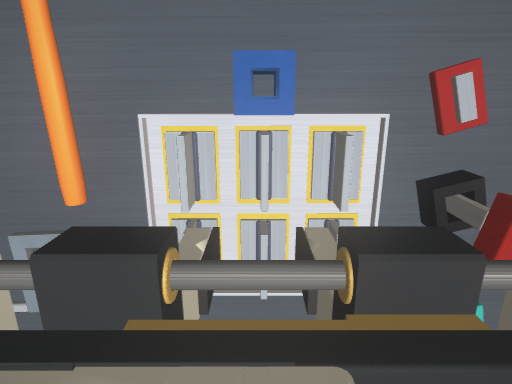

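View pics/scene12.png

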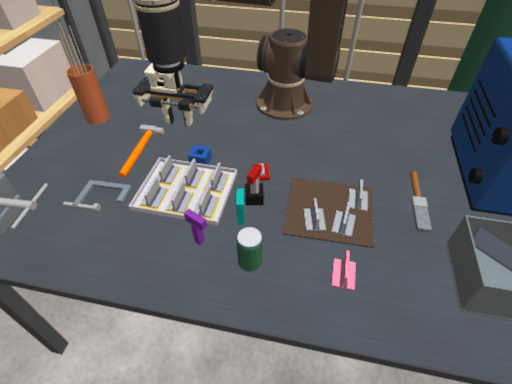

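```bash
python3 -m creep '[[-0.1,0,-0.1,0,40],[-0.25,0,-0.25,0,40],[-0.4,0,-0.4,0,40],[-0.55,0,-0.55,0,40],[-0.7,0,-0.6,0,40],[-0.85,0,-0.6,0,40],[-0.95,0,-0.6,0,40],[-0.95,0,-0.6,0,40]]'
python3 - <<'E'
from tray import *
s=snap("wrist","13"); print(ctrl.get_obs()["tool_pos"])
q,fr=fit_tray(s); print(q.round(4),np.degrees(q[2]),fr)
cv2.imwrite("pics/w13c.png",cv2.resize(s["img"][20:240,130:400],None,fx=2.9,fy=2.7,interpolation=cv2.INTER_CUBIC))
E
```

```text
clock: 47.52
tool_pos: [0.6015, -0.231, 0.2767]
orientation: [180.0, -0.1, 179.4]
force: [0.3, 0.7, 0.5]
opening: 0.0397
[ 0.60051317 -0.23114367  0.27680728]
[ 0.5574 -0.2256 -0.0124] -0.7127022928772919 0.5086071987480438
```

View pics/w13c.png

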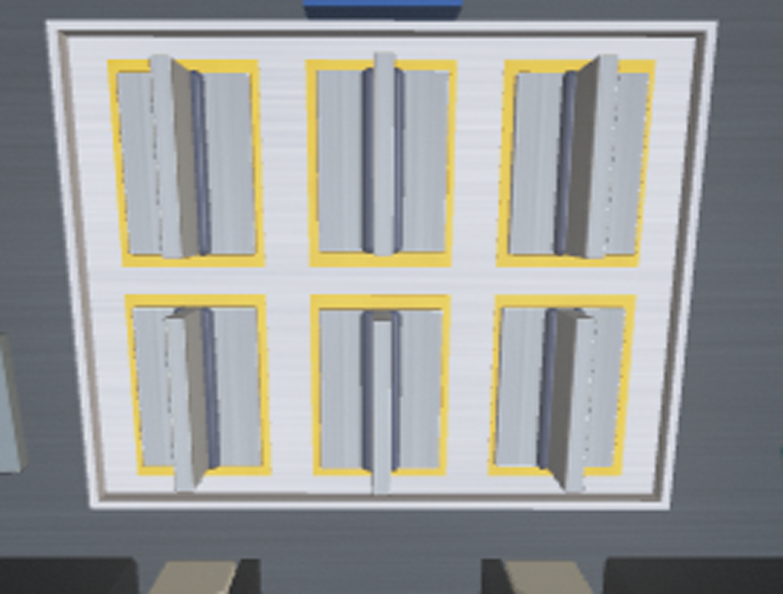

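```bash
python3 - <<'E'
from h import *
for n,b in (("wrist1",(50,125,235,305)),("wrist12",(40,125,225,305))):
    s=load(n); im=s["img"]; cv2.imwrite(f"pics/lug_{n}.png",cv2.resize(im[b[0]:b[1],b[2]:b[3]],None,fx=8,fy=7,interpolation=cv2.INTER_CUBIC))
E
```

```text
(no output)
```

View pics/lug_wrist1.png

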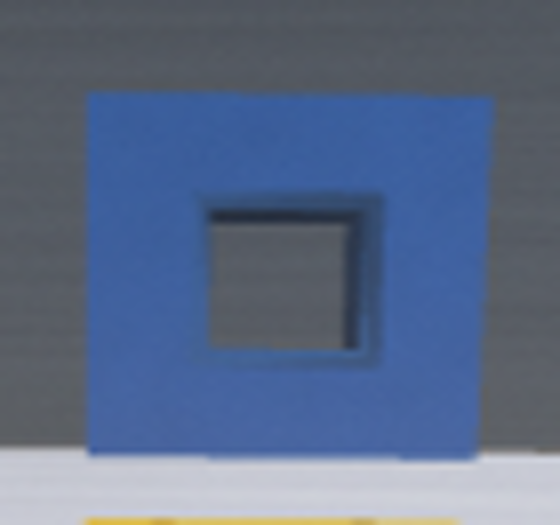

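View pics/lug_wrist12.png

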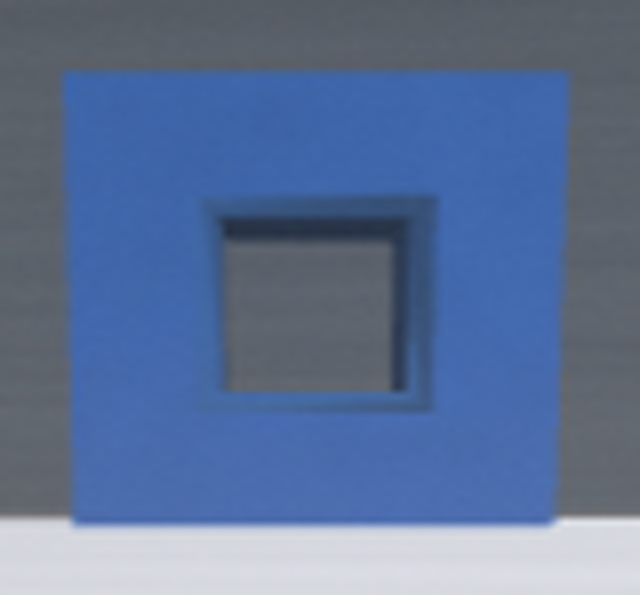

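```bash
python3 - <<'E'
from h import *
def show(n,s,px,z):
    P=unproj(s,px,z)[:,:2]; print(n,P.round(4).tolist(),"mean",P.mean(0).round(4),"L",[round(float(np.linalg.norm(P[i]-P[i-1])),4) for i in range(4)])
s=load("wrist12"); c=lambda x,y:(225+x/8,40+y/7)
show("hole12",s,[c(203,198),c(438,198),c(432,411),c(207,411)],.045)
show("lug12",s,[c(65,72),c(570,72),c(555,523),c(73,523)],.045)
s=load("wrist1"); c=lambda x,y:(235+x/8,50+y/7)
show("hole1",s,[c(198,193),c(384,195),c(380,368),c(199,366)],.045)
show("lug1",s,[c(88,93),c(494,97),c(478,459),c(88,455)],.045)
a=np.radians(-.72); print("tray(-142,0):",0.5577-.142*np.cos(a),-.2257-.142*np.sin(a))
E
```

```text
hole12 [[0.4019, -0.2368], [0.4023, -0.2085], [0.4305, -0.2091], [0.4301, -0.2369]] mean [ 0.4162 -0.2228] L [0.0282, 0.0283, 0.0282, 0.0278]
lug12 [[0.3856, -0.2529], [0.3865, -0.1929], [0.4461, -0.1937], [0.4452, -0.2539]] mean [ 0.4158 -0.2234] L [0.0596, 0.0599, 0.0596, 0.0602]
hole1 [[0.4019, -0.2367], [0.4023, -0.2088], [0.4309, -0.2089], [0.4305, -0.2366]] mean [ 0.4164 -0.2227] L [0.0286, 0.0279, 0.0286, 0.0277]
lug1 [[0.3858, -0.253], [0.3867, -0.1928], [0.4465, -0.1934], [0.4456, -0.2537]] mean [ 0.4161 -0.2232] L [0.0597, 0.0602, 0.0598, 0.0603]
tray(-142,0): 0.41571121172305814 -0.22391562233656395
```

```bash
python3 -m creep '[[0.03,0.12,0,0.01,60],[0.06,0.25,0,0.02,60],[0.1,0.37,0,0.03,60],[0.14,0.5,0,0.04,60],[0.18,0.62,0,0.05,60],[0.22,0.75,0,0.06,60],[0.25,0.87,0,0.07,60],[0.27,1,0,0.075,60]]'
python3 plan.py 0.547 -0.0077 0.22 165.9
```

```text
clock: 48.23
tool_pos: [0.5731, -0.131, 0.2782]
orientation: [-180.0, -0.0, 165.7]
force: [0.4, 1.1, 0.0]
opening: 0.06
now [ 0.5731 -0.131   0.2782] [-1.8000e+02 -5.0000e-02  1.6572e+02] j6 -110.4 -> shift [0.557 1.13  0.583] turn -0.001
```

```bash
python3 -m creep '[[0.06,0.12,0,0,60],[0.12,0.25,0,0,60],[0.2,0.4,0,0,60],[0.27,0.55,0,0,60],[0.35,0.7,0,0,60],[0.42,0.85,0,0,60],[0.5,0.97,0,0,60],[0.53,1,0,0,60]]'
python3 -m creep '[[0.03,0.05,0.1,0,60],[0.03,0.1,0.2,0,60],[0.03,0.13,0.3,0,60],[0.03,0.13,0.4,0,60],[0.03,0.13,0.4,0,60],[0.03,0.13,0.4,0,60],[0.03,0.13,0.4,0,60],[0.03,0.13,0.4,0,60]]'
python3 - <<'E'
from h import *
s=snap("wrist","14"); print(ctrl.get_obs()["tool_pos"],ctrl.get_obs()["orientation"])
E
```

```text
clock: 48.9
tool_pos: [0.5465, -0.0201, 0.2784]
orientation: [180.0, -0.0, 165.9]
force: [1.0, -0.5, 0.5]
opening: 0.0598
clock: 49.57
tool_pos: [0.5483, -0.0086, 0.239]
orientation: [180.0, 0.0, 165.8]
force: [-0.7, 0.2, -0.3]
opening: 0.06
[ 0.5482914  -0.0085567   0.23901324] [1.79984711e+02 4.02044684e-02 1.65805842e+02]
```

View pics/wrist14.png

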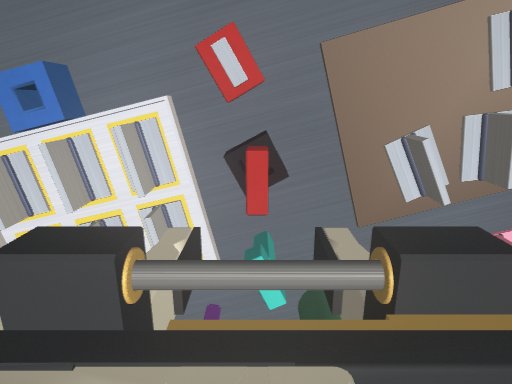

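```bash
python3 - <<'E'
from h import *
s=load("wrist14"); im=s["img"]
b=(125,225,220,295); cv2.imwrite("pics/w14c.png",cv2.resize(im[b[0]:b[1],b[2]:b[3]],None,fx=8,fy=6,interpolation=cv2.INTER_CUBIC))
hsv=cv2.cvtColor(im,cv2.COLOR_BGR2HSV); m=cv2.inRange(hsv,(0,150,150),(8,255,255))|cv2.inRange(hsv,(172,150,150),(180,255,255))
m[:125]=0; cs,_=cv2.findContours(m,cv2.RETR_EXTERNAL,cv2.CHAIN_APPROX_NONE); c=max(cs,key=cv2.contourArea)
P=unproj(s,c[:,0,:],0.119)[:,:2].astype(np.float32); print(cv2.boundingRect(c),cv2.minAreaRect(P))
E
python3 plan.py 0.547 -0.0077 0.22 165.9
```

```text
(246, 151, 22, 64) ((0.5466301441192627, -0.008396618068218231), (0.018473654985427856, 0.05809836834669113), 76.21166229248047)
now [ 0.5483 -0.0086  0.239 ] [1.7998e+02 4.0000e-02 1.6581e+02] j6 -123.8 -> shift [0.015 0.005 0.19 ] turn -0.0005
```

View pics/w14c.png

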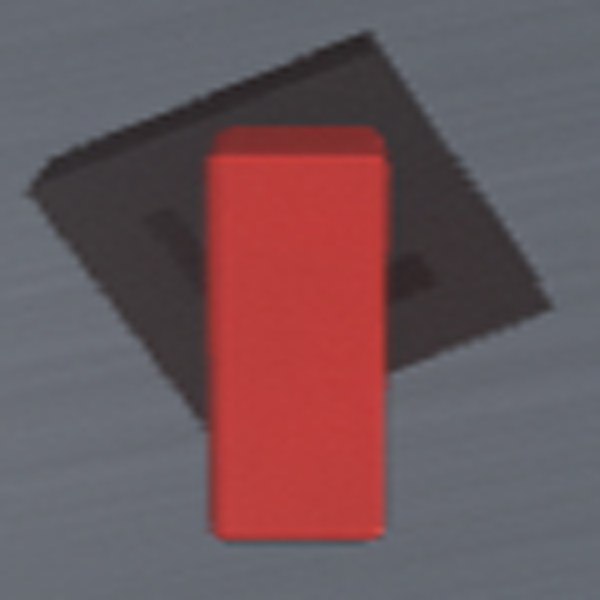

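```bash
python3 -m creep '[[0.01,0,0.15,0,50],[0.015,0,0.3,0,50],[0.015,0,0.45,0,50],[0.015,0,0.6,0,50],[0.015,0,0.75,0,50],[0.015,0,0.85,0,50],[0.015,0,0.95,0,50],[0.015,0,1,0,50]]'
python3 plan.py 0.5466 -0.0084 0.086 166.2
```

```text
clock: 50.28
tool_pos: [0.5463, -0.0081, 0.1376]
orientation: [-180.0, -0.0, 165.8]
force: [-0.2, -0.4, -0.5]
opening: 0.0498
now [ 0.5463 -0.0081  0.1376] [-1.7998e+02 -4.0000e-02  1.6582e+02] j6 -123.9 -> shift [-0.004 -0.002  0.516] turn -0.0021
```

```bash
python3 -m creep '[[0,0,0.1,0,50],[0,0,0.2,-0.002,50],[0,0,0.3,-0.002,50],[0,0,0.4,-0.002,50],[0,0,0.47,-0.002,50],[0,0,0.51,-0.002,50],[0,0,0.51,-0.002,40],[0,0,0.51,-0.002,16]]'
python3 -m creep '[[0,0,0,0,16],[0,0,0,0,16],[0,0,0,0,16],[0,0,0,0,16],[0,0,0,0,16],[0,0,0,0,16],[0,0,0,0,16],[0,0,0,0,16]]'
```

```text
clock: 50.95
tool_pos: [0.5466, -0.008, 0.0875]
orientation: [-180.0, -0.0, 166.2]
force: [-1.2, -0.4, -0.6]
opening: 0.0418
clock: 51.62
tool_pos: [0.5468, -0.0079, 0.088]
orientation: [180.0, 0.0, 166.2]
force: [-1.0, 1.1, 6.4]
opening: 0.0194
```

```bash
python3 -m creep '[[0,0,-0.08,0,16],[0,0,-0.18,0,16],[0,0,-0.3,0,16],[0,0,-0.45,0,16],[0,0,-0.6,0,16],[0,0,-0.75,0,16],[0,0,-0.9,0,16],[0,0,-1,0,16]]'
python3 plan.py 0.4162 -0.2229 0.18 179.25
python3 - <<'E'
from h import *
s=snap("wrist","15"); o=ctrl.get_obs(); print(o["force"],o["opening"])
cv2.imwrite("pics/w15c.png",cv2.resize(s["img"][100:340,180:340],None,fx=4,fy=2.5,interpolation=cv2.INTER_CUBIC))
E
```

```text
clock: 52.28
tool_pos: [0.5468, -0.008, 0.1896]
orientation: [180.0, 0.1, 166.2]
force: [0.7, 0.8, -2.6]
opening: 0.0198
now [ 0.5468 -0.008   0.1896] [1.7996e+02 8.0000e-02 1.6619e+02] j6 -123.5 -> shift [ 0.755 -2.399  0.094] turn -0.0726
[ 1.2010091  -0.09375738 -0.29506019] 0.01996884689022689
```

View pics/w15c.png

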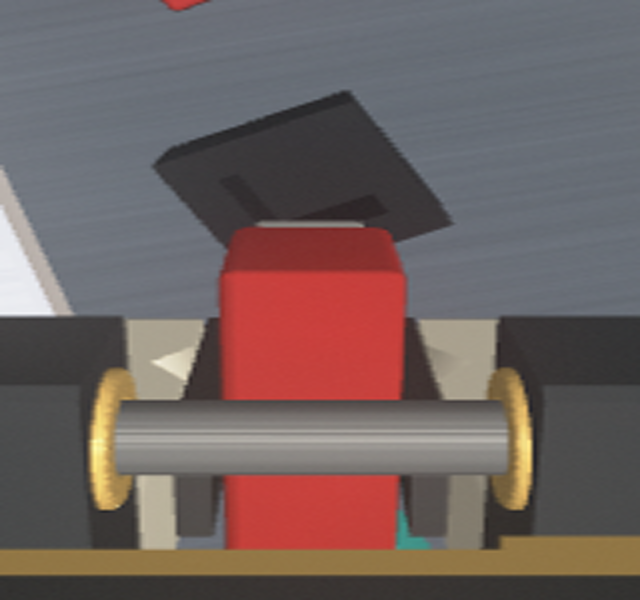

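```bash
python3 -m creep '[[0.02,-0.1,0,0,16],[0.06,-0.2,0,-0.01,16],[0.1,-0.33,0,-0.02,16],[0.15,-0.48,0,-0.03,16],[0.19,-0.62,0,-0.045,16],[0.23,-0.75,0,-0.06,16],[0.28,-0.88,0,-0.07,16],[0.31,-1,0,-0.0726,16]]'
python3 plan.py 0.4162 -0.2229 0.18 179.25
```

```text
clock: 53.0
tool_pos: [0.4908, -0.0986, 0.1866]
orientation: [180.0, -0.1, 179.3]
force: [0.6, -0.1, -3.0]
opening: 0.0198
now [ 0.4908 -0.0986  0.1866] [ 1.8000e+02 -1.1000e-01  1.7934e+02] j6 -101.8 -> shift [ 0.732 -1.251  0.067] turn 0.0005
```

```bash
python3 -m creep '[[0.06,-0.1,0,0,16],[0.12,-0.22,0,0,16],[0.2,-0.35,0,0,16],[0.28,-0.48,0,0,16],[0.36,-0.62,0,0,16],[0.45,-0.77,0,0,16],[0.53,-0.9,0,0,16],[0.58,-1,0,0,16]]'
python3 -m creep '[[0.04,-0.07,0,0,16],[0.09,-0.14,0,0,16],[0.13,-0.2,0,0,16],[0.15,-0.25,0,0,16],[0.15,-0.25,0,0,16],[0.15,-0.25,0,0,16],[0.15,-0.25,0,0,16],[0.15,-0.25,0,0,16]]'
python3 plan.py 0.4162 -0.2229 0.14 179.25
python3 - <<'E'
from h import *
s=snap("wrist","16"); snap("scene","16")
o=ctrl.get_obs(); p=o["tool_pos"]; print(proj(s,[[0.4162,-0.2229,0.045]]))
E
```

```text
clock: 53.67
tool_pos: [0.4318, -0.1981, 0.1872]
orientation: [180.0, -0.0, 179.2]
force: [-0.1, 0.6, -2.5]
opening: 0.0199
clock: 54.33
tool_pos: [0.4181, -0.2215, 0.1875]
orientation: [180.0, 0.0, 179.3]
force: [-0.9, 0.3, -3.1]
opening: 0.0201
now [ 0.4181 -0.2215  0.1875] [180.     0.   179.28] j6 -86.7 -> shift [ 0.019 -0.015  0.475] turn 0.0001
[[255.45341795 177.22575079]]
```

View pics/wrist16.png

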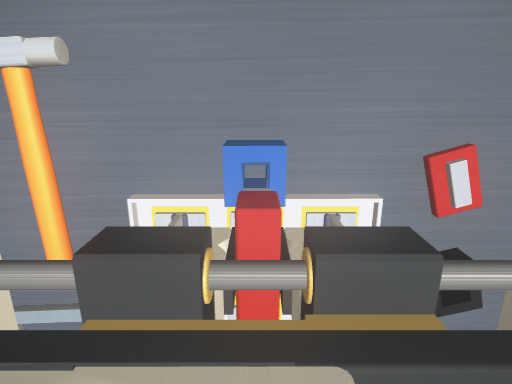

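View pics/scene16.png

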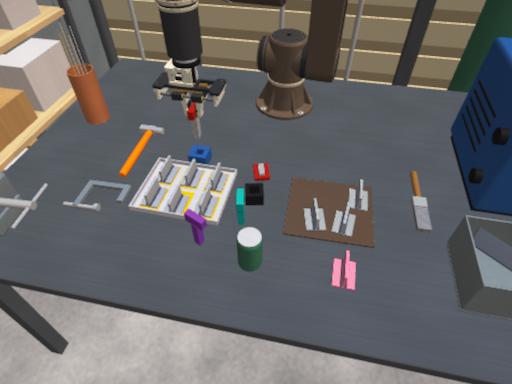

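```bash
python3 -m creep '[[0.01,-0.01,0.05,0,16],[0.02,-0.015,0.12,0,16],[0.02,-0.015,0.2,0,16],[0.02,-0.015,0.28,0,16],[0.02,-0.015,0.36,0,16],[0.02,-0.015,0.44,0,16],[0.02,-0.015,0.5,0,16],[0.02,-0.015,0.5,0,16]]'
python3 plan.py 0.4162 -0.2229 0.09 179.25
python3 - <<'E'
from h import *
s=snap("wrist","17"); 
cv2.imwrite("pics/w17c.png",cv2.resize(s["img"][100:280,180:340],None,fx=4,fy=3.2,interpolation=cv2.INTER_CUBIC))
s=snap("scene","17"); cv2.imwrite("pics/s17c.png",cv2.resize(s["img"][90:190,150:250],None,fx=6,fy=6,interpolation=cv2.INTER_CUBIC))
E
```

```text
clock: 55.1
tool_pos: [0.4149, -0.223, 0.1359]
orientation: [180.0, -0.1, 179.2]
force: [-0.3, 0.4, -2.6]
opening: 0.0197
now [ 0.4149 -0.223   0.1359] [ 1.7997e+02 -1.5000e-01  1.7924e+02] j6 -86.5 -> shift [-0.014  0.001  0.459] turn -0.0001
```

View pics/w17c.png

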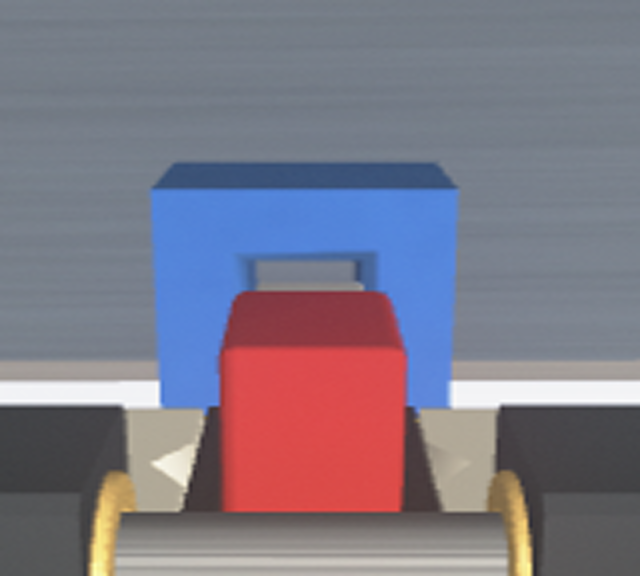

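View pics/s17c.png

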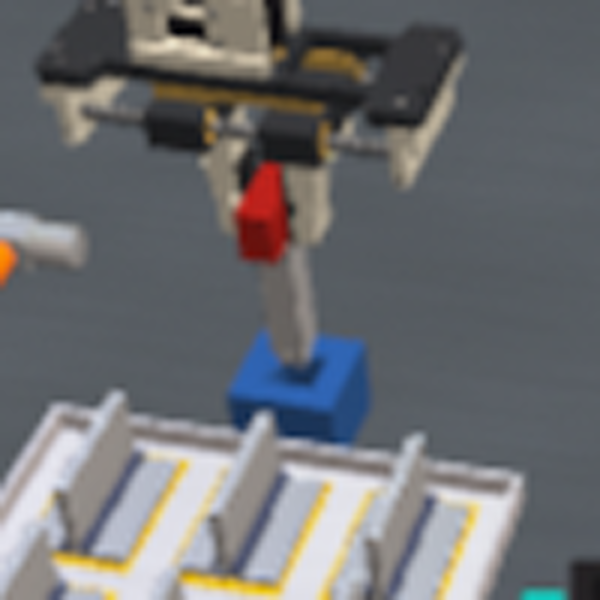

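```bash
python3 -m creep '[[-0.005,0,0.02,0,16],[-0.005,0,0.05,0,16],[-0.005,0,0.08,0,16],[-0.005,0,0.11,0,16],[-0.005,0,0.14,0,16],[-0.005,0,0.17,0,16],[-0.005,0,0.2,0,16],[-0.005,0,0.2,0,16]]'
python3 plan.py 0.4162 -0.2229 0.084 179.25
```

```text
clock: 55.87
tool_pos: [0.4159, -0.2231, 0.1169]
orientation: [180.0, -0.1, 179.2]
force: [-0.0, -0.8, -2.6]
opening: 0.02
now [ 0.4159 -0.2231  0.1169] [ 1.7999e+02 -6.0000e-02  1.7924e+02] j6 -86.5 -> shift [-0.003  0.002  0.329] turn -0.0
```

Already about 12 mm inside with no contact force, so I'll continue down.

```bash
python3 -m creep '[[0,0,0.03,0,16],[0,0,0.07,0,16],[0,0,0.11,0,16],[0,0,0.15,0,16],[0,0,0.19,0,16],[0,0,0.23,0,16],[0,0,0.26,0,16],[0,0,0.27,0,16]]'
python3 plan.py 0.4162 -0.2229 0.084 179.25
```

```text
clock: 56.53
tool_pos: [0.416, -0.2232, 0.0899]
orientation: [180.0, -0.1, 179.3]
force: [1.3, 0.5, -2.6]
opening: 0.0202
now [ 0.416  -0.2232  0.0899] [ 1.7999e+02 -6.0000e-02  1.7925e+02] j6 -86.5 -> shift [-0.002  0.003  0.059] turn 0.0
```

```bash
python3 -m creep '[[0,0,0.01,0,16],[0,0,0.02,0,16],[0,0,0.03,0,16],[0,0,0.04,0,16],[0,0,0.05,0,16],[0,0,0.055,0,16],[0,0,0.06,0,16],[0,0,0.06,0,16]]'
```

```text
clock: 57.2
tool_pos: [0.4163, -0.2232, 0.0845]
orientation: [180.0, -0.0, 179.3]
force: [-0.0, -0.4, -2.3]
opening: 0.0195
```

```bash
python3 -m creep '[[0,0,0.005,0,16],[0,0,0.01,0,16],[0,0,0.012,0,16],[0,0,0.012,0,16],[0,0,0.012,0,30],[0,0,0.012,0,40],[0,0,0.012,0,40],[0,0,0.012,0,40]]'
python3 -m creep '[[0,0,0,0,40],[0,0,-0.1,0,40],[0,0,-0.25,0,40],[0,0,-0.4,0,40],[0,0,-0.6,0,40],[0,0,-0.8,0,40],[0,0,-1,0,40],[0,0,-1,0,40]]'
python3 -m creep '[[0,0,-0.1,0,40],[-0.1,0,-0.25,0,40],[-0.25,0,-0.4,0,40],[-0.4,0,-0.6,0,40],[-0.6,0,-0.8,0,40],[-0.8,0,-1,0,40],[-0.9,0,-1,0,40],[-0.9,0,-1,0,40]]'
python3 - <<'E'
from h import *
s=snap("wrist","18"); s=snap("scene","18"); cv2.imwrite("pics/s18c.png",cv2.resize(s["img"][110:300,110:385],None,fx=2.9,fy=2.9,interpolation=cv2.INTER_CUBIC))
E
```

```text
clock: 57.87
tool_pos: [0.4165, -0.2232, 0.0834]
orientation: [-180.0, 0.0, 179.3]
force: [-0.3, -0.2, 0.4]
opening: 0.0381
clock: 58.53
tool_pos: [0.4184, -0.2238, 0.1872]
orientation: [-179.9, 0.3, 179.3]
force: [0.6, -0.3, -0.3]
opening: 0.04
clock: 59.2
tool_pos: [0.5083, -0.2243, 0.2834]
orientation: [-180.0, 0.0, 179.3]
force: [0.8, -0.1, -1.0]
opening: 0.0397
```

View pics/wrist18.png

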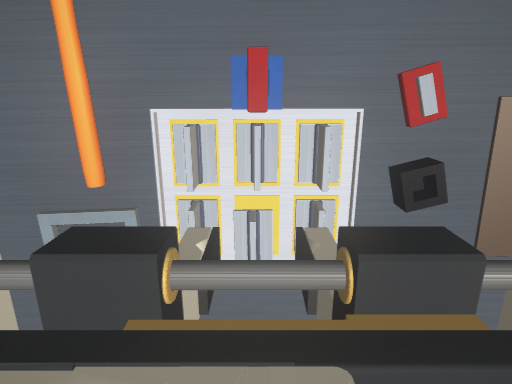

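View pics/s18c.png

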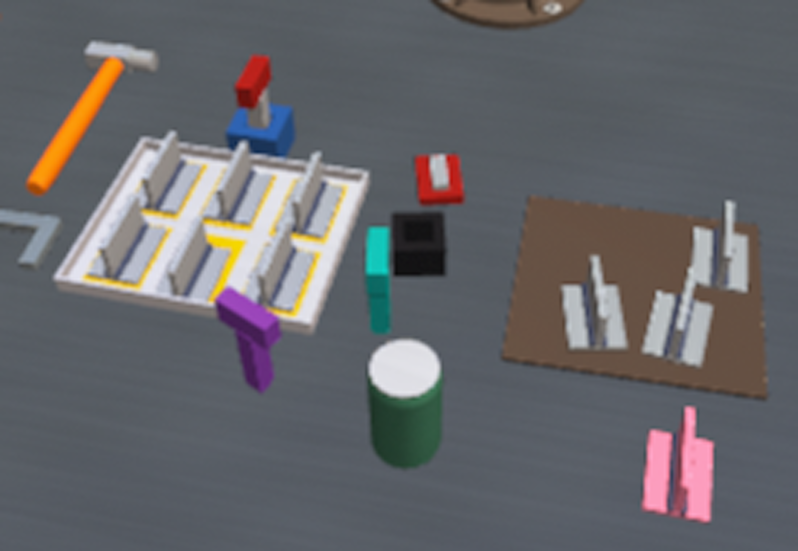

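```bash
python3 - <<'E'
from h import *
a=[cv2.resize(load(f"scene{k}")["img"][145:225,125:245],None,fx=3.3,fy=3.3,interpolation=cv2.INTER_CUBIC) for k in (12,16,17,18)]
cv2.imwrite("pics/cmp.png",np.vstack([np.hstack(a[:2]),np.hstack(a[2:])]))
E
```

```text
(no output)
```

View pics/cmp.png

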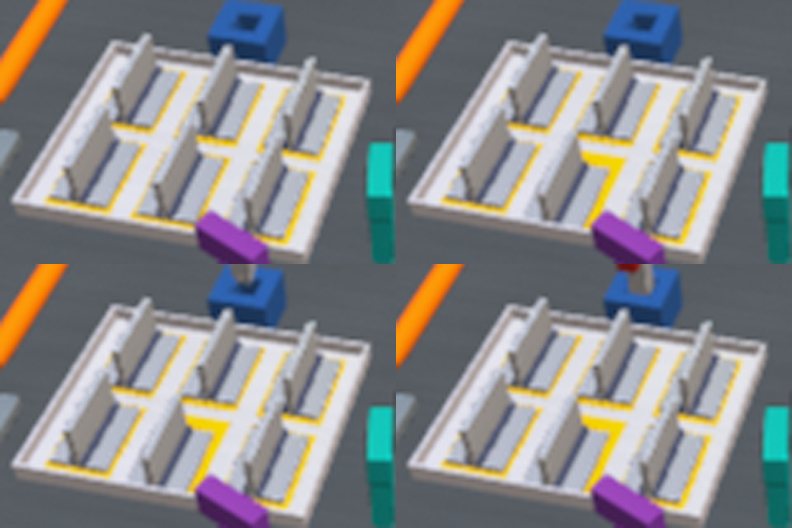

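A check mistake on my side: scene12 shows the pad 5 coupon in place, but by scene16, before the bar went in, it had been knocked about 2 cm. So the bar went in with the batch incomplete. To keep the order asked for, I'll pull the bar, put it back in its block, fix the coupon, then lock again.

```bash
python3 -m creep '[[0.15,0,0.05,0,40],[0.3,0.01,0.1,0,40],[0.45,0.01,0.2,0,40],[0.6,0.01,0.35,0,40],[0.75,0.01,0.5,0,40],[0.85,0.01,0.65,0,40],[0.92,0.01,0.8,0,40],[0.92,0.01,0.9,0,40]]'
python3 plan.py 0.4165 -0.2232 0.0845 179.25
```

```text
clock: 59.97
tool_pos: [0.4112, -0.2219, 0.1916]
orientation: [179.9, -0.1, 179.2]
force: [0.2, -0.1, 0.6]
opening: 0.0402
now [ 0.4112 -0.2219  0.1916] [ 1.7995e+02 -1.3000e-01  1.7920e+02] j6 -86.6 -> shift [-0.056 -0.013  1.071] turn -0.0003
```

```bash
python3 -m creep '[[-0.02,-0.01,0.1,0,40],[-0.025,-0.01,0.25,0,40],[-0.025,-0.01,0.4,0,40],[-0.025,-0.01,0.55,0,40],[-0.025,-0.01,0.7,0,40],[-0.025,-0.01,0.85,0,40],[-0.025,-0.01,0.95,0,40],[-0.025,-0.01,1,0,40]]'
python3 plan.py 0.4165 -0.2232 0.0845 179.25
```

```text
clock: 60.63
tool_pos: [0.4164, -0.2232, 0.0917]
orientation: [180.0, -0.1, 179.3]
force: [-0.6, -0.6, 0.5]
opening: 0.0398
now [ 0.4164 -0.2232  0.0917] [ 1.7999e+02 -1.4000e-01  1.7925e+02] j6 -86.5 -> shift [-0.001 -0.     0.072] turn 0.0
```

```bash
python3 -m creep '[[0,0,0.04,0,40],[0,0,0.07,0,30],[0,0,0.07,0,16],[0,0,0.07,0,16],[0,0,0.07,0,16],[0,0,0.07,0,16],[0,0,0.07,0,16],[0,0,0.07,0,16]]'
python3 -m creep '[[0,0,0,0,16],[0,0,-0.1,0,16],[0,0,-0.22,0,16],[0,0,-0.36,0,16],[0,0,-0.5,0,16],[0,0,-0.65,0,16],[0,0,-0.8,0,16],[0,0,-0.95,0,16]]'
python3 plan.py 0.5468 -0.008 0.18 166.2
```

```text
clock: 61.3
tool_pos: [0.4173, -0.2233, 0.0869]
orientation: [-180.0, 0.1, 179.3]
force: [-0.1, 0.1, 2.0]
opening: 0.0197
clock: 61.97
tool_pos: [0.4161, -0.223, 0.1816]
orientation: [180.0, -0.1, 179.2]
force: [-0.4, 0.3, -2.7]
opening: 0.0199
now [ 0.4161 -0.223   0.1816] [ 1.7997e+02 -7.0000e-02  1.7923e+02] j6 -86.5 -> shift [-1.278  2.167  0.015] turn 0.0724
```

```bash
python3 -m creep '[[-0.05,0.1,0,0,16],[-0.12,0.2,0,0.01,16],[-0.2,0.33,0,0.02,16],[-0.28,0.48,0,0.03,16],[-0.37,0.62,0,0.045,16],[-0.45,0.75,0,0.06,16],[-0.53,0.88,0,0.07,16],[-0.59,1,0,0.0724,16]]'
python3 plan.py 0.5468 -0.008 0.18 166.2
```

```text
clock: 62.63
tool_pos: [0.4771, -0.1226, 0.1802]
orientation: [180.0, -0.1, 166.1]
force: [0.6, -0.4, -2.3]
opening: 0.0197
now [ 0.4771 -0.1226  0.1802] [ 1.8000e+02 -9.0000e-02  1.6611e+02] j6 -112.3 -> shift [-4.01e-01  1.28e+00  1.00e-03] turn -0.0005
```

```bash
python3 -m creep '[[-0.03,0.1,0,0,16],[-0.06,0.2,0,0,16],[-0.1,0.33,0,0,16],[-0.15,0.48,0,0,16],[-0.2,0.62,0,0,16],[-0.24,0.75,0,0,16],[-0.28,0.88,0,0,16],[-0.31,1,0,0,16]]'
python3 -m creep '[[-0.03,0.1,0,0,16],[-0.06,0.2,0,0,16],[-0.09,0.28,0,0,16],[-0.09,0.28,0,0,16],[-0.09,0.28,0.1,0,16],[-0.09,0.28,0.2,0,16],[-0.09,0.28,0.3,0,16],[-0.09,0.28,0.3,0,16]]'
python3 plan.py 0.5468 -0.008 0.093 166.2
```

```text
clock: 63.3
tool_pos: [0.5319, -0.0329, 0.1813]
orientation: [-180.0, -0.0, 166.2]
force: [1.1, -0.6, -3.2]
opening: 0.02
clock: 63.97
tool_pos: [0.5445, -0.0099, 0.1483]
orientation: [-179.9, -0.2, 166.2]
force: [-0.4, -0.0, -3.1]
opening: 0.02
now [ 0.5445 -0.0099  0.1483] [-179.9    -0.24  166.16] j6 -123.4 -> shift [-0.02   0.025  0.553] turn -0.0002
```

```bash
python3 -m creep '[[-0.02,0.02,0.03,0,16],[-0.02,0.02,0.08,0,16],[-0.02,0.02,0.15,0,16],[-0.02,0.02,0.22,0,16],[-0.02,0.02,0.3,0,16],[-0.02,0.02,0.38,0,16],[-0.02,0.02,0.45,0,16],[-0.02,0.02,0.5,0,16]]'
python3 plan.py 0.5468 -0.008 0.091 166.2
```

```text
clock: 64.63
tool_pos: [0.5485, -0.0078, 0.1002]
orientation: [-180.0, -0.1, 166.2]
force: [-0.7, 0.3, -3.8]
opening: 0.0197
now [ 0.5485 -0.0078  0.1002] [-1.7997e+02 -6.0000e-02  1.6622e+02] j6 -123.4 -> shift [ 0.016 -0.006  0.092] turn 0.0001
```

```bash
python3 -m creep '[[0.01,0,0.03,0,16],[0.01,0,0.05,0,16],[0.01,0,0.07,0,16],[0.01,0,0.085,0,16],[0.01,0,0.095,0,16],[0.01,0,0.095,0,30],[0.01,0,0.095,0,40],[0.01,0,0.095,0,46]]'
python3 -m creep '[[0,0,0,0,46],[0,0,-0.1,0,46],[0,0,-0.2,0,46],[0,0,-0.35,0,46],[0,0,-0.5,0,46],[0,0,-0.7,0,46],[0,0,-0.9,0,46],[0,0,-1,0,46]]'
python3 plan.py 0.60 -0.226 0.2 179.25
```

```text
clock: 65.3
tool_pos: [0.5484, -0.0074, 0.0924]
orientation: [180.0, 0.1, 166.2]
force: [1.0, -0.4, 0.2]
opening: 0.034
clock: 65.97
tool_pos: [0.5493, -0.0074, 0.1957]
orientation: [179.9, 0.2, 166.2]
force: [0.8, 0.5, 0.4]
opening: 0.0462
now [ 0.5493 -0.0074  0.1957] [179.9    0.24 166.25] j6 -123.5 -> shift [-1.013 -2.003 -0.042] turn -0.0722
```

```bash
python3 -m creep '[[-0.06,-0.12,-0.1,-0.01,40],[-0.12,-0.25,-0.2,-0.02,40],[-0.2,-0.37,-0.3,-0.03,40],[-0.27,-0.5,-0.4,-0.045,40],[-0.35,-0.62,-0.4,-0.06,40],[-0.42,-0.75,-0.4,-0.07,40],[-0.5,-0.87,-0.4,-0.0722,40],[-0.55,-1,-0.4,-0.0722,40]]'
python3 plan.py 0.61 -0.226 0.24 179.25
```

```text
clock: 66.63
tool_pos: [0.578, -0.1184, 0.2324]
orientation: [180.0, 0.0, 179.3]
force: [0.8, -0.6, 0.9]
opening: 0.0401
now [ 0.578  -0.1184  0.2324] [1.8000e+02 4.0000e-02 1.7925e+02] j6 -98.1 -> shift [-0.334 -1.072 -0.076] turn 0.0
```

```bash
python3 -m creep '[[-0.05,-0.15,0,0,40],[-0.1,-0.3,0,0,40],[-0.15,-0.45,0,0,40],[-0.2,-0.6,0,0,40],[-0.25,-0.75,0,0,40],[-0.3,-0.9,0,0,40],[-0.33,-1,0,0,40],[-0.33,-1,0,0,40]]'
python3 - <<'E'
from h import *
s=snap("wrist","19"); print(ctrl.get_obs()["tool_pos"])
cv2.imwrite("pics/w19c.png",cv2.resize(s["img"][90:310,150:370],None,fx=3.4,fy=2.7,interpolation=cv2.INTER_CUBIC))
E
```

```text
clock: 67.3
tool_pos: [0.6094, -0.2199, 0.2316]
orientation: [-180.0, -0.0, 179.1]
force: [-0.1, 0.1, 0.2]
opening: 0.0402
[ 0.60915398 -0.21903779  0.23162221]
```

View pics/w19c.png

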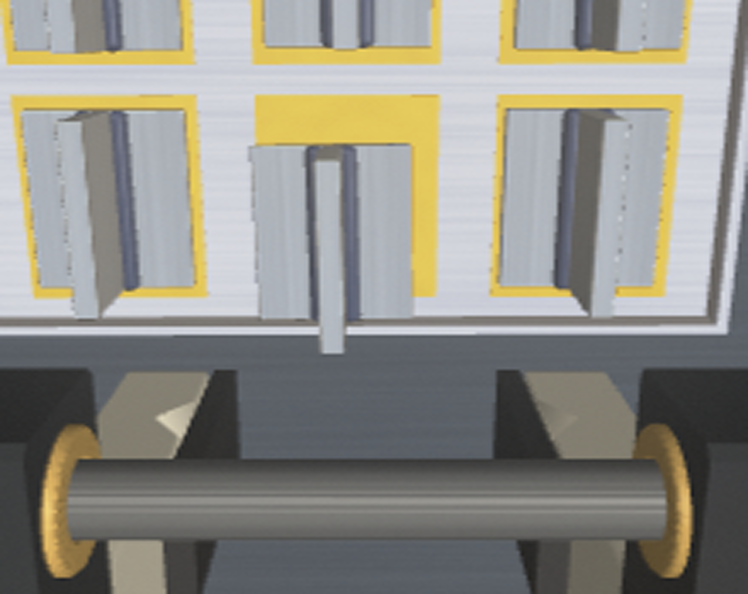

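```bash
python3 - <<'E'
from h import *
s=load("wrist19"); c=lambda x,y:(150+x/3.4,90+y/2.7)
for n,px,z in (("c5",[(250,147),(412,145),(413,320),(259,320)],.010),("web",[(312,158),(343,158),(345,353),(319,353)],.054),("pad6c",[(508,112),(672,112),(660,288),(501,288)],.01),("pad4c",[(22,112),(188,112),(196,288),(42,288)],.01)):
    P=unproj(s,[c(*p) for p in px],z)[:,:2]; print(n,P.round(4).tolist(),P.mean(0).round(4))
E
python3 plan.py 0.626 -0.233 0.1 179.25
```

```text
c5 [[0.586, -0.2591], [0.586, -0.2031], [0.6665, -0.2031], [0.6656, -0.2594]] [ 0.626  -0.2312]
web [[0.5847, -0.2355], [0.5849, -0.226], [0.6654, -0.2271], [0.6652, -0.2356]] [ 0.6251 -0.2311]
pad6c [[0.5723, -0.1701], [0.5733, -0.114], [0.6525, -0.1136], [0.6516, -0.1711]] [ 0.6124 -0.1422]
pad4c [[0.5697, -0.3365], [0.5706, -0.2797], [0.6498, -0.2816], [0.6489, -0.3374]] [ 0.6097 -0.3088]
now [ 0.6092 -0.219   0.2316] [ 1.7999e+02 -2.0000e-02  1.7913e+02] j6 -88.3 -> shift [-0.171 -0.137  1.316] turn -0.0007
```

```bash
python3 -m creep '[[-0.04,-0.03,0.1,0,40],[-0.08,-0.06,0.25,0,40],[-0.12,-0.1,0.4,0,40],[-0.16,-0.12,0.55,0,40],[-0.16,-0.12,0.7,0,40],[-0.16,-0.12,0.85,0,40],[-0.16,-0.12,0.95,0,40],[-0.16,-0.12,1,0,40]]'
python3 plan.py 0.6257 -0.2312 0.018 179.3
```

```text
clock: 68.02
tool_pos: [0.6242, -0.2297, 0.1297]
orientation: [180.0, -0.1, 179.2]
force: [-0.1, 0.2, -0.8]
opening: 0.04
now [ 0.6242 -0.2297  0.1297] [ 1.7997e+02 -1.5000e-01  1.7924e+02] j6 -87.3 -> shift [-0.018 -0.016  1.117] turn -0.0003
```

```bash
python3 -m creep '[[0,-0.01,0.15,0,40],[0,-0.01,0.3,0,40],[0,-0.01,0.5,0,40],[0,-0.01,0.65,0,40],[0,-0.01,0.8,0,40],[0,-0.01,0.9,0,40],[0,-0.01,0.97,0,40],[0,-0.01,1,0,40]]'
python3 -m creep '[[0,0,0.1,0,40],[0,0,0.12,0,30],[0,0,0.12,0,15],[0,0,0.12,0,4],[0,0,0.12,0,4],[0,0,0.12,0,4],[0,0,0.12,0,4],[0,0,0.12,0,4]]'
python3 plan.py 0.6102 -0.2264 0.06 179.27
```

```text
clock: 68.68
tool_pos: [0.6248, -0.2312, 0.0311]
orientation: [180.0, -0.0, 179.2]
force: [-0.4, -0.1, -1.5]
opening: 0.0398
clock: 69.35
tool_pos: [0.6253, -0.2315, 0.0204]
orientation: [-180.0, 0.0, 179.2]
force: [-1.4, -0.7, 1.9]
opening: 0.0079
now [ 0.6253 -0.2315  0.0204] [-1.7999e+02  4.0000e-02  1.7922e+02] j6 -87.2 -> shift [ 0.151  0.049 -0.396] turn -0.0003
```

```bash
python3 -m creep '[[0,0,-0.1,0,4],[0,0,-0.2,0,4],[0.04,0.01,-0.3,0,4],[0.08,0.03,-0.3,0,4],[0.12,0.04,-0.3,0,4],[0.153,0.05,-0.3,0,4],[0.153,0.05,-0.3,0,4],[0.153,0.05,-0.3,0,4]]'
python3 -m creep '[[0,0,0.06,0,4],[0,0,0.12,0,4],[0,0,0.18,0,4],[0,0,0.23,0,4],[0,0,0.27,0,4],[0,0,0.29,0,4],[0,0,0.29,0,4],[0,0,0.29,0,4]]'
python3 plan.py 0.6101 -0.2264 0.0204 179.27
```

```text
clock: 70.02
tool_pos: [0.6092, -0.226, 0.0495]
orientation: [180.0, -0.0, 179.2]
force: [-0.2, 0.3, -3.5]
opening: 0.0076
clock: 70.68
tool_pos: [0.6099, -0.2262, 0.0207]
orientation: [-180.0, 0.0, 179.2]
force: [-0.2, -0.2, -4.4]
opening: 0.0078
now [ 0.6099 -0.2262  0.0207] [-180.      0.    179.22] j6 -87.6 -> shift [-0.002 -0.002  0.003] turn -0.0003
```

```bash
python3 -m creep '[[0,0,0.005,0,4],[0,0,0.008,0,4],[0,0,0.008,0,30],[0,0,0.008,0,30],[0,0,0.008,0,30],[0,0,0.008,0,30],[0,0,-0.05,0,30],[0,0,-0.15,0,30]]'
python3 -m creep '[[0,0,-0.15,0,40],[0,0,-0.3,0,40],[0,0,-0.5,0,40],[0,0,-0.7,0,40],[0,0.02,-0.9,0,40],[0,0.04,-1,0,40],[0,0.06,-1,0,40],[0,0.06,-1,0,40]]'
python3 -m creep '[[0,0,-0.15,0,40],[0,0,-0.3,0,40],[0,0,-0.5,0,40],[0,0,-0.7,0,40],[0,0,-0.9,0,40],[0,0,-1,0,40],[0,0,-1,0,40],[0,0,-1,0,40]]'
python3 - <<'E'
from h import *
s=snap("wrist","20"); print(ctrl.get_obs()["tool_pos"])
cv2.imwrite("pics/w20c.png",cv2.resize(s["img"][20:250,120:400],None,fx=2.8,fy=2.6,interpolation=cv2.INTER_CUBIC))
E
```

```text
clock: 71.35
tool_pos: [0.609, -0.2261, 0.0354]
orientation: [180.0, -0.1, 179.2]
force: [-0.3, -0.5, 0.0]
opening: 0.0296
clock: 72.02
tool_pos: [0.6101, -0.2198, 0.1366]
orientation: [180.0, 0.1, 179.2]
force: [-0.2, 0.1, -0.5]
opening: 0.0401
clock: 72.68
tool_pos: [0.6095, -0.2199, 0.2348]
orientation: [180.0, -0.0, 179.2]
force: [0.3, -0.0, 0.1]
opening: 0.0402
[ 0.6091686  -0.21984628  0.23407726]
```

View pics/w20c.png

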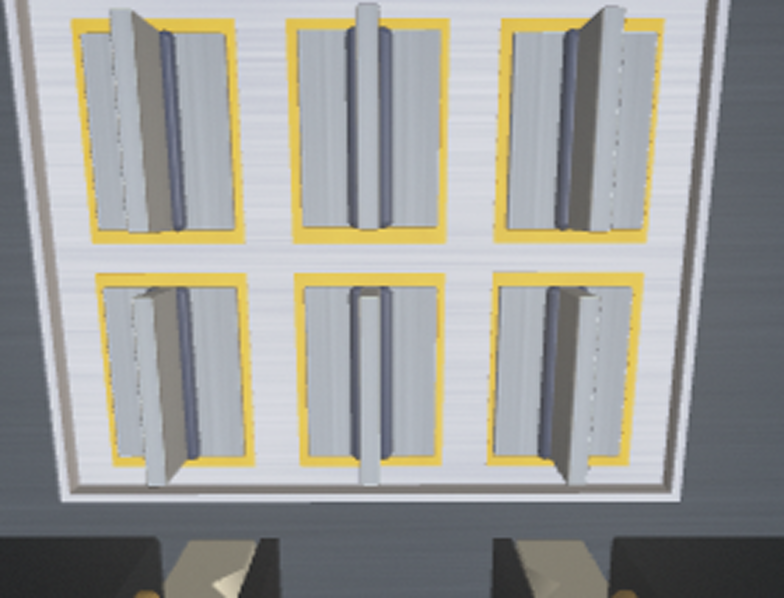

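```bash
python3 -m creep '[[0.03,0.12,-0.1,0.01,60],[0.06,0.25,-0.1,0.02,60],[0.1,0.37,-0.1,0.03,60],[0.14,0.5,-0.1,0.04,60],[0.18,0.62,-0.1,0.05,60],[0.22,0.75,-0.1,0.06,60],[0.25,0.87,-0.1,0.07,60],[0.28,1,-0.1,0.0725,60]]'
python3 plan.py 0.5484 -0.0076 0.24 166.2
```

```text
clock: 73.4
tool_pos: [0.5821, -0.1192, 0.2438]
orientation: [-180.0, -0.2, 166.0]
force: [0.8, -0.2, -1.2]
opening: 0.0601
now [ 0.5821 -0.1192  0.2438] [-1.7997e+02 -1.7000e-01  1.6604e+02] j6 -111.2 -> shift [0.597 1.002 0.039] turn -0.0009
```

```bash
python3 -m creep '[[0.08,0.15,0,0,60],[0.17,0.3,0,0,60],[0.27,0.45,0,0,60],[0.37,0.6,0,0,60],[0.46,0.75,0,0,60],[0.54,0.9,0,0,60],[0.58,1,0,0,60],[0.58,1,0,0,60]]'
python3 -m creep '[[0,0,0,0,50],[0,0,0,0,50],[0,0,0,0,50],[0,0,0,0,50],[0,0,0,0,50],[0,0,0,0,50],[0,0,0,0,50],[0,0,0,0,50]]'
python3 - <<'E'
from h import *
s=snap("wrist","21");im=s["img"]; sc=snap("scene","21")
cv2.imwrite("pics/s21c.png",cv2.resize(sc["img"][110:300,110:385],None,fx=2.9,fy=2.9,interpolation=cv2.INTER_CUBIC))
hsv=cv2.cvtColor(im,cv2.COLOR_BGR2HSV); m=cv2.inRange(hsv,(0,150,150),(8,255,255))|cv2.inRange(hsv,(172,150,150),(180,255,255))
m[:125]=0; cs,_=cv2.findContours(m,cv2.RETR_EXTERNAL,cv2.CHAIN_APPROX_NONE); c=max(cs,key=cv2.contourArea)
P=unproj(s,c[:,0,:],0.119)[:,:2].astype(np.float32); print(cv2.boundingRect(c),cv2.minAreaRect(P))
E
python3 plan.py 0.5484 -0.0076 0.09 166.2
```

```text
clock: 74.07
tool_pos: [0.5501, -0.0074, 0.2446]
orientation: [-180.0, -0.1, 166.3]
force: [-1.3, -0.5, 0.1]
opening: 0.06
clock: 74.73
tool_pos: [0.5508, -0.009, 0.2459]
orientation: [180.0, 0.0, 166.2]
force: [0.6, -0.2, 0.0]
opening: 0.0501
(248, 147, 21, 63) ((0.5469586253166199, -0.006973713636398315), (0.018678950145840645, 0.05798836424946785), 76.09673309326172)
now [ 0.5508 -0.0089  0.2459] [180.     0.   166.16] j6 -123.3 -> shift [0.026 0.007 1.559] turn -0.0002
```

View pics/s21c.png

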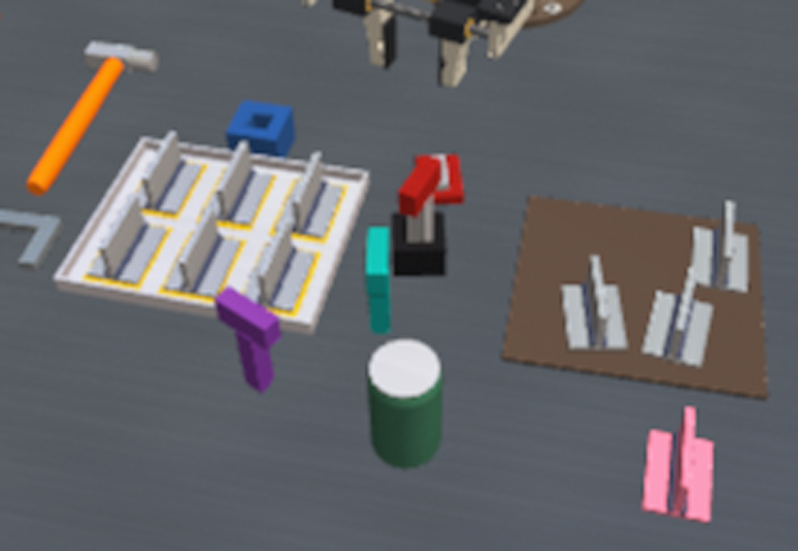

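View pics/wrist21.png

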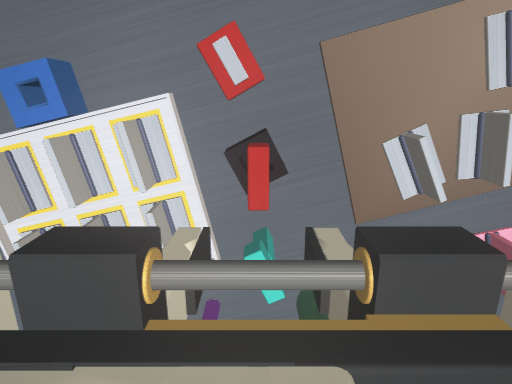

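```bash
python3 -m creep '[[0.01,0,0.15,0,50],[0.03,0.01,0.3,0,50],[0.04,0.01,0.45,0,50],[0.04,0.01,0.6,0,50],[0.04,0.01,0.75,0,50],[0.04,0.01,0.85,0,50],[0.04,0.01,0.95,0,50],[0.04,0.01,1,0,50]]'
python3 plan.py 0.547 -0.0072 0.086 166.2
```

```text
clock: 75.5
tool_pos: [0.5468, -0.0069, 0.1447]
orientation: [-180.0, -0.1, 166.2]
force: [-1.1, -0.2, -0.3]
opening: 0.0504
now [ 0.5468 -0.0069  0.1447] [-1.7997e+02 -6.0000e-02  1.6617e+02] j6 -123.6 -> shift [-0.003 -0.002  0.587] turn -0.0002
```

```bash
python3 -m creep '[[0,0,0.12,0,50],[0,0,0.25,0,50],[0,0,0.36,0,50],[0,0,0.46,0,50],[0,0,0.54,0,50],[0,0,0.58,0,50],[0,0,0.58,0,40],[0,0,0.58,0,16]]'
python3 -m creep '[[0,0,0,0,16],[0,0,0,0,16],[0,0,0,0,16],[0,0,0,0,16],[0,0,0,0,16],[0,0,0,0,16],[0,0,0,0,16],[0,0,0,0,16]]'
python3 -m creep '[[0,0,-0.08,0,16],[0,0,-0.18,0,16],[0,0,-0.3,0,16],[0,0,-0.45,0,16],[0,0,-0.6,0,16],[0,0,-0.75,0,16],[0,0,-0.9,0,16],[0,0,-1,0,16]]'
python3 plan.py 0.4162 -0.2229 0.18 179.25
```

```text
clock: 76.17
tool_pos: [0.5474, -0.0069, 0.0881]
orientation: [-180.0, 0.0, 166.2]
force: [0.6, 0.1, 0.4]
opening: 0.0415
clock: 76.83
tool_pos: [0.5475, -0.007, 0.0883]
orientation: [180.0, 0.0, 166.2]
force: [0.1, -1.7, 5.0]
opening: 0.0197
clock: 77.5
tool_pos: [0.5474, -0.0066, 0.1899]
orientation: [179.9, 0.1, 166.2]
force: [0.9, 1.1, -2.3]
opening: 0.0202
now [ 0.5474 -0.0066  0.1899] [1.7993e+02 8.0000e-02 1.6617e+02] j6 -123.6 -> shift [ 0.758 -2.414  0.095] turn -0.0726
```

```bash
python3 -m creep '[[0.02,-0.1,0,0,16],[0.06,-0.2,0,-0.01,16],[0.1,-0.33,0,-0.02,16],[0.15,-0.48,0,-0.03,16],[0.19,-0.62,0,-0.045,16],[0.23,-0.75,0,-0.06,16],[0.28,-0.88,0,-0.07,16],[0.31,-1,0,-0.0726,16]]'
python3 -m creep '[[0.06,-0.1,0,0,16],[0.12,-0.22,0,0,16],[0.2,-0.35,0,0,16],[0.28,-0.48,0,0,16],[0.36,-0.62,0,0,16],[0.45,-0.77,0,0,16],[0.53,-0.9,0,0,16],[0.58,-1,0,0,16]]'
python3 -m creep '[[0.04,-0.07,0,0,16],[0.09,-0.14,0,0,16],[0.14,-0.2,0,0,16],[0.165,-0.26,0,0,16],[0.165,-0.26,0.1,0,16],[0.165,-0.26,0.2,0,16],[0.165,-0.26,0.2,0,16],[0.165,-0.26,0.2,0,16]]'
python3 plan.py 0.4162 -0.2230 0.13 179.25
python3 - <<'E'
from h import *
snap("scene","22"); cv2.imwrite("pics/s22c.png",cv2.resize(load("scene22")["img"][90:230,110:250],None,fx=4,fy=4,interpolation=cv2.INTER_CUBIC))
E
```

```text
clock: 78.17
tool_pos: [0.4916, -0.0974, 0.1872]
orientation: [180.0, -0.1, 179.3]
force: [-0.6, -0.5, -2.8]
opening: 0.0198
clock: 78.83
tool_pos: [0.4325, -0.1969, 0.1876]
orientation: [180.0, -0.0, 179.2]
force: [0.6, -0.2, -2.6]
opening: 0.0197
clock: 79.5
tool_pos: [0.4164, -0.2213, 0.1667]
orientation: [180.0, -0.1, 179.3]
force: [-0.3, -0.2, -2.5]
opening: 0.0198
now [ 0.4164 -0.2213  0.1667] [ 1.7999e+02 -1.4000e-01  1.7925e+02] j6 -86.8 -> shift [ 0.001 -0.018  0.367] turn 0.0
```

View pics/s22c.png

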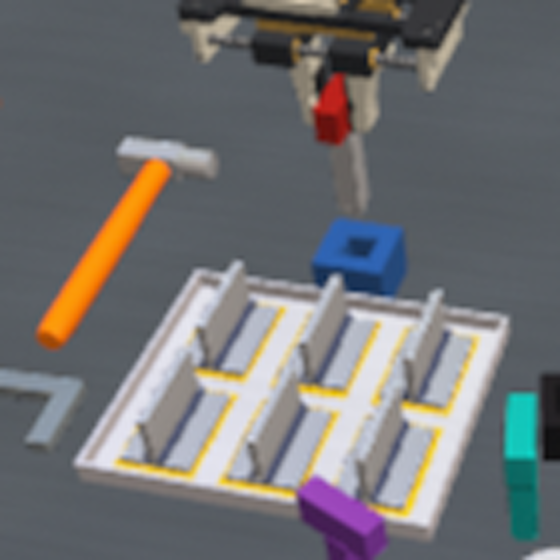

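All six are still in place, so I'll lower the bar.

```bash
python3 -m creep '[[0,-0.01,0.04,0,16],[0,-0.018,0.08,0,16],[0,-0.018,0.13,0,16],[0,-0.018,0.18,0,16],[0,-0.018,0.24,0,16],[0,-0.018,0.3,0,16],[0,-0.018,0.32,0,16],[0,-0.018,0.32,0,16]]'
python3 -m creep '[[0,0,0.02,0,16],[0,0,0.05,0,16],[0,0,0.08,0,16],[0,0,0.11,0,16],[0,0,0.14,0,16],[0,0,0.17,0,16],[0,0,0.2,0,16],[0,0,0.2,0,16]]'
python3 plan.py 0.4162 -0.2230 0.0845 179.25
```

```text
clock: 80.22
tool_pos: [0.4165, -0.2233, 0.135]
orientation: [180.0, -0.1, 179.2]
force: [0.2, -0.1, -3.1]
opening: 0.0197
clock: 80.88
tool_pos: [0.4165, -0.2233, 0.1152]
orientation: [180.0, -0.1, 179.2]
force: [1.2, 0.7, -2.1]
opening: 0.0199
now [ 0.4165 -0.2233  0.1152] [ 1.7999e+02 -6.0000e-02  1.7923e+02] j6 -86.5 -> shift [0.003 0.003 0.307] turn -0.0001
```

```bash
python3 -m creep '[[0,0,0.03,0,16],[0,0,0.07,0,16],[0,0,0.11,0,16],[0,0,0.15,0,16],[0,0,0.19,0,16],[0,0,0.23,0,16],[0,0,0.26,0,16],[0,0,0.28,0,16]]'
python3 -m creep '[[0,0,0.01,0,16],[0,0,0.02,0,16],[0,0,0.03,0,16],[0,0,0.035,0,16],[0,0,0.04,0,16],[0,0,0.04,0,16],[0,0,0.04,0,16],[0,0,0.04,0,16]]'
```

```text
clock: 81.55
tool_pos: [0.4169, -0.2234, 0.0874]
orientation: [180.0, -0.0, 179.2]
force: [0.1, 0.9, -2.6]
opening: 0.0199
clock: 82.22
tool_pos: [0.4169, -0.2235, 0.0843]
orientation: [-180.0, 0.0, 179.2]
force: [-2.4, 1.3, 6.1]
opening: 0.0198
```

Contact with the bench (+6 N, TCP 0.084 as expected). I'll release and back off.

```bash
python3 -m creep '[[0,0,0,0,30],[0,0,0,0,40],[0,0,0,0,40],[0,0,0,0,40],[0,0,-0.02,0,40],[0,0,-0.1,0,40],[0,0,-0.25,0,40],[0,0,-0.4,0,40]]'
python3 -m creep '[[0,0,-0.15,0,40],[0,0,-0.3,0,40],[0,0,-0.5,0,40],[0,0,-0.7,0,40],[0,0,-0.9,0,40],[0,0,-1,0,40],[0,0,-1,0,40],[0,0,-1,0,40]]'
python3 -m creep '[[-0.1,0,-0.1,0,40],[-0.25,0,-0.3,0,40],[-0.4,0,-0.4,0,40],[-0.6,0,-0.5,0,40],[-0.8,0,-0.6,0,40],[-0.95,0,-0.6,0,40],[-1,0,-0.6,0,40],[-1,0,-0.6,0,40]]'
python3 - <<'E'
from h import *
s=snap("wrist","23"); sc=snap("scene","23"); print(ctrl.get_obs()["tool_pos"])
cv2.imwrite("pics/s23c.png",cv2.resize(sc["img"][110:300,110:385],None,fx=2.9,fy=2.9,interpolation=cv2.INTER_CUBIC))
E
```

```text
clock: 82.88
tool_pos: [0.4167, -0.2234, 0.1246]
orientation: [-180.0, -0.1, 179.2]
force: [0.2, 0.4, 0.1]
opening: 0.0397
clock: 83.55
tool_pos: [0.417, -0.2233, 0.2241]
orientation: [180.0, 0.1, 179.2]
force: [0.2, -0.7, -0.5]
opening: 0.04
clock: 84.22
tool_pos: [0.5172, -0.2244, 0.2818]
orientation: [180.0, -0.2, 179.2]
force: [-0.2, 0.3, 0.1]
opening: 0.0401
[ 0.5159644  -0.22455807  0.28249242]
```

View pics/wrist23.png

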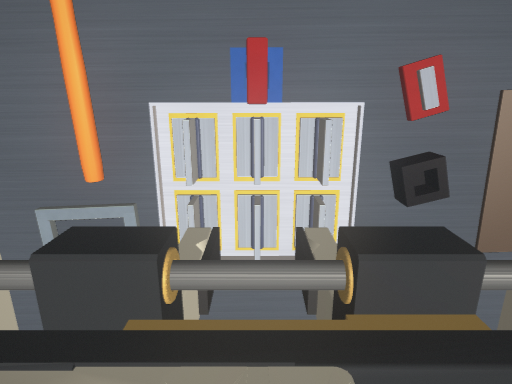

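View pics/s23c.png

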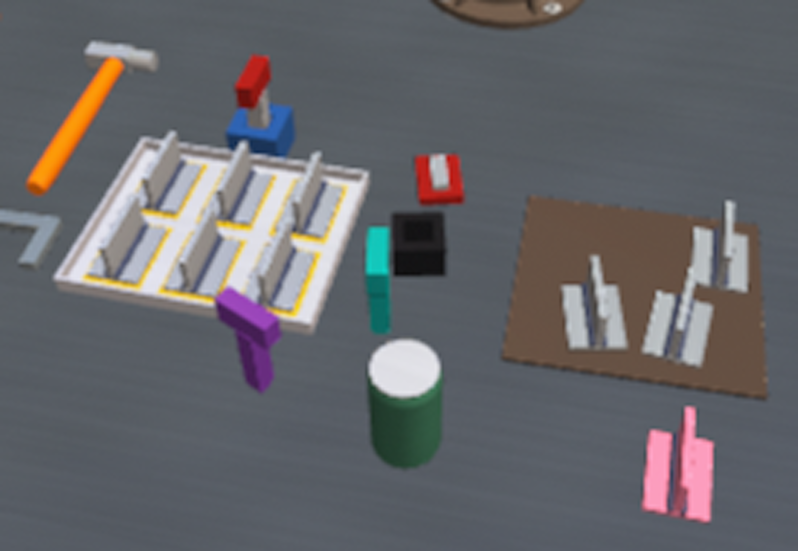

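```bash
python3 - <<'E'
from h import *
s=load("wrist23"); hsv=cv2.cvtColor(s["img"],cv2.COLOR_BGR2HSV); m=cv2.inRange(hsv,(0,150,130),(8,255,255))|cv2.inRange(hsv,(172,150,130),(180,255,255)); m[:,330:]=0
cs,_=cv2.findContours(m,cv2.RETR_EXTERNAL,cv2.CHAIN_APPROX_NONE); c=max(cs,key=cv2.contourArea); print(cv2.minAreaRect(unproj(s,c[:,0,:],0.115)[:,:2].astype(np.float32)))
print(workorder.close_job())
E
```

```text
((0.4168245196342468, -0.22314481437206268), (0.018512053415179253, 0.05717162415385246), 88.67992401123047)
the job is handed in; nothing more can be done
None
```

The tray now holds six coupons, one per yellow pad with its web along the pad's length, and the red bar is locked through the lug. I spread out the four bunched coupons and took two from the scrap plate. The three surplus coupons stay on the plate, and none of the other tools or look-alikes appears moved in the pictures.

**Order:** The pad 5 coupon was knocked about 2 cm at some point between 47 s and 54 s. I only noticed after the bar's first insertion, so that insertion was made with the batch incomplete. I took the bar out, put it back in its block, reset the coupon, checked all six, and only then inserted the bar again.

**Last checks:**
- **Coupons:** in the final pictures all six are inside their pads and square. My measurements put them about 1–2 mm from the pad centres.
- **Bar:** the fingers stopped at the expected height with light bench contact (about 6 N). The red grip measures at (0.417, -0.223), within 1 mm of the hole, and its yaw is within about 1° of the tray's.
- **Time:** handed in at about 84 s of the 210 s allowed.

The one check that disagreed was the tray position from the top camera, about 5 mm off the wrist camera. I used the wrist readings, which agreed with each other.

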